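# Slip test of watch rests on the test ramp

### The arm

A 6-joint arm with a two-finger parallel gripper is mounted at the origin on a cart in front of the work surface, level with it; the furniture and walls round the work are solid. World frame = base frame: x ahead of the robot, y to its left, z up, the work surface at z = 0. Lengths are in mm, angles in rad, forces in N, time in s.
With the tool pointing down it reaches from about 400 to 925 mm from the base axis. Payload 12.5 kg.
Tool frame: the origin (TCP) lies at the very end of the fingers, on their centre line; the grasp point (between the pads) lies 19 mm behind it; z points along the fingers, y is the line along which they close (so a half turn about z gives the same grasp; the last joint's range is limited). The gripper opens to 95 mm and grips with 3 to 60 N. Pads are 20 mm wide; open, the fingers measure 119 mm over their backs; the gripper's body (75 mm by 180 mm) begins 59 mm behind the grasp point.
Start: joints at [1.163, 0.491, 1.559, -0, 1.092, -0.106], TCP at [185.758, 596.775, 214.661] pointing down, gripper open.
Joint ranges: [-3.1, 3.1], [-0.84, 2.19], [0.05, 2.79], [-1.13, 4.28], [0.06, 2.93], [-2.69, 2.69]. Speed limits (rad/s): [2.22, 2.22, 2.79, 3.14, 3.14, 3.14].

### API

Orientations are given as [roll, pitch, yaw] about the fixed x, y, z axes, in that order (R = Rz(yaw) Ry(pitch) Rx(roll)).
In Python, from cell import * gives the robot as it stands.
- The arm moves only by the tool step_arm, never from a script. Its argument "plan" is a list of rows, each an object of numbers: "x", "y", "z": the shift along the tool's x, y, z in units of 25 mm (1.0 is 25 mm); "rx", "ry", "rz": the turn, a rotation vector about the tool's x, y, z in units of 0.1 rad (1.0 is 0.1 rad). In form: [{"x": .., "y": .., "z": .., "rx": .., "ry": .., "rz": ..}, ...]. A call has exactly 10 rows; each row shifts and turns the commanded pose from where the row before left it, along the tool's axes as they then stand; what a row does not reach is not made up. A row lasts 1/12 s, in which the tool goes at most 41.7 mm and 7.16 degrees, less where a joint would pass 70% of its speed; a pose out of reach is approached as far as the arm can. A call with a number of a shift or a turn outside -1 to 1 is refused whole. A call with a gripper value outside its range is refused whole. "jaw" is the closure, from -1 (fully open) to 1 (shut), so that 0 is half open, set as the call begins (left out, the last holds). The fingers move at their own pace and stop on an object; the grip force is fixed at half the most. Time passes only in rows, so rows that do not move let the fingers close, or fill a call up. It gives the time, the measured TCP pose, the force, the opening and the grip force at its end, in the units of the state.
- state(): the state, without advancing time (a new reading comes with each control period).
- read_camera(name): name is "scene" or "top" or "wrist"; returns a dict with "image" (420x560x3 uint8, red, green, blue), "depth" (420x560 float32, mm along the optical axis (not along the pixel's ray), 0 where there is no reading), "vfov" (degrees; the focal length in pixels is half the picture's height over the tangent of half this angle, whatever the lens; pixels are square), "cx", "cy" (the principal point, pixels), "R" (3x3) and "t" (3): a world point X has camera coordinates R X + t. Camera axes: x right, y down, z forward; pixel columns grow to the right and rows downward; lengths in mm; the calibration is good to about 2 mm. The wrist camera is an equidistant fisheye: a pixel r from the principal point sees the ray r / f radians off the axis. A picture is of the moment at which its call begins.
- job_done(): hands the job in; it is judged then, once.
The state is a dict: "t": time; "joints": joint angles; "qvel": joint speeds; "tau": joint torques, N m; "eef_pos": TCP position; "tcp_rot": TCP orientation; "ft_force": force on the tool from outside, world axes, zero at the start; "moment": the same for the moment, N m; "opening": opening from 0.0 (shut) to 1.0 (fully open); "grip_force": force on a finger pad.
Only numpy, scipy, OpenCV 4.12 (cv2) and the standard library are available. Lean on these libraries where they do the work, as an engineer would, in place of code of your own. Each camera call takes 0.05 s, during which the arm holds its last target. There are 200 camera calls.

### The job

Find out for each of the two walnut watch rests whether its feet still grip: one at a time, lay a rest flat on the yellow start mark of the sloping test ramp, under the clear screen, let go of it and see whether it stays there or slides down to the stop. Stand a rest that stays in the black tray at the left and one that slides in the red tray at the right, each upright and let go, before you touch the other. Do not disturb the watch in that black tray or the loupe.

Things in the scene. Friction and masses are not known exactly. Their poses are not given: they have to be found in the camera images.
- rest_a: one of two watch rests that look alike: a loose walnut block 56 x 40 mm (x, y), wood up to 20.5 mm, a cloth pad 46 x 30 mm on it up to 25.5 mm, four feet 2.5 mm high below; about 90 g. Origin: centre of its underside, z up. Starts on the table at the right. Grasp across the 40 mm (its y). Feet are soft (it stays on the slope) or worn (it slides in about 0.4 s); only the test tells
- rest_b: one of two watch rests that look alike: a loose walnut block 56 x 40 mm (x, y), wood up to 20.5 mm, a cloth pad 46 x 30 mm on it up to 25.5 mm, four feet 2.5 mm high below; about 90 g. Origin: centre of its underside, z up. Starts on the table at the right. Grasp across the 40 mm (its y). Feet are soft (it stays on the slope) or worn (it slides in about 0.4 s); only the test tells
- slope: grey sloping board of the test ramp, tilted 28 degrees, fixed. Origin: centre of the start mark (yellow frame, 71 x 71 mm) on the board's surface, 105 mm above the table. x uphill along the board, away from the robot; y level across it; z square out of it, leaning towards the robot. Board 150 mm wide, x = -185 to 75 mm; edge strips 6 mm high outside y = +-67 mm
- stop (a point): middle of the uphill face of the black stop at the bottom of the slope, on the board's surface, at x = -165 mm in the slope's frame. The stop is 22 mm high. A rest that slides ends against it, its centre about 28 mm uphill of this point
- ramp: whole fixed test ramp, base 270 x 150 mm. Origin: on the table below the start mark, x level uphill, z up. A clear screen hangs over the mark: front bar x = 14 to 24 mm, plate to x = 90, heights 270 to 286, y = +-68 mm; posts at x = 80 to 96, y = +-62. A hand pointing straight down over the mark strikes it; one leaning with the slope's z axis clears it
- black_tray: fixed black felt-lined tray at the left, 275 (x) x 300 (y) mm, rim 19 mm high and 9 mm wide, floor 5 mm above the table; for rests that stay. Origin: centre of its underside, on the table. A watch lies in it along its far left side (y about +110 mm)
- red_tray: fixed red plastic tray at the right, 140 (x) x 200 (y) mm, walls 22 mm high and 5 mm thick, floor 5 mm above the table; for rests that slide. Origin: centre of its underside, on the table
- watch: a wrist watch with a brown strap, 230 x 42 x 10 mm, lying loose in the black tray: not to be moved. Origin: middle of its underside, x along the strap
- loupe: a small black eye loupe, 33 mm across, 31 mm high, standing loose behind the ramp: not to be moved. Origin: centre of its underside
Mind the look-alikes: they are no part of the job. What is shaped like the rest_a but green or turquoise is not meant.

How it is judged:
By the outcome, as a careful person would: the job done as asked, in the order asked, and still so for the second after the job is handed in, with the robot touching nothing.
It also fails if it takes over 64 s, if anything falls off the work surface, if the arm or the gripper's body presses on something with over 40 N, if the wrist force passes 120 N, or if a joint passes its speed limit or range.

## Working session

There is one attempt and no reset: what is moved stays moved. The work goes in short steps, Python scripts to look and compute and a tool call to move; the robot and the scene stay as the last step left them, time stands still between calls to the robot, and variables do not carry over. Pictures are saved under pics/ and viewed, at most 10 in all, crops included, and the job is handed in when it is done.

Besides the shell and the picture viewer there is one more tool, called after "Call:" as name([rows], argument=value, ...), one row to a line, values as JSON. step_arm: Moves the arm, as the interface text tells. Shifts and turns lie within -1 to 1; 1 stands for 25 mm of shift or 0.1 rad of turn. Its arguments: {"type":"object","properties":{"plan":{"type":"array","items":{"type":"object","properties":{"x":{"type":"number"},"y":{"type":"number"},"z":{"type":"number"},"rx":{"type":"number"},"ry":{"type":"number"},"rz":{"type":"number"}}}},"jaw":{"type":"number"}},"required":["plan"]}

```bash
ls; mkdir -p pics; cat > h.py <<'E'
from cell import *
import numpy as np, cv2
def save(n,c): cv2.imwrite(f'pics/{n}.png',c['image'][:,:,::-1])
def cloud(c):
    h,w=c['depth'].shape; f=h/2/np.tan(np.radians(c['vfov']/2))
    u,v=np.meshgrid(np.arange(w),np.arange(h)); d=c['depth']
    P=np.stack([(u-c['cx'])/f*d,(v-c['cy'])/f*d,d],-1)
    return (P-c['t'])@c['R']   # R^T (P-t)
E
python3 - <<'E'
from h import *
print(state())
for n in('top','scene'):
    c=read_camera(n); save(n+'0',c); np.save(n+'0.npy',cloud(c)); print(n,c['vfov'],c['cx'],c['cy'],c['R'],c['t'])
E
```

```text
pics
{'t': 0.0, 'joints': array([ 1.16342936e+00,  4.91549241e-01,  1.55950428e+00,  7.76945276e-06,
        1.09167694e+00, -1.05599252e-01]), 'qvel': array([-0.00020502, -0.00059021, -0.00049785,  0.00070334,  0.00028077,
        0.00038782]), 'tau': array([-8.67459203e-04, -6.12642574e+01, -2.58163422e+01,  6.92578219e-02,
        4.83128708e-02, -1.48423205e-04]), 'eef_pos': array([185.62577561, 596.52060414, 214.04927667]), 'tcp_rot': array([-3.14046192e+00, -1.26780055e-04,  2.83982128e+00]), 'ft_force': array([-0.39900818,  0.19428466, -0.50249697]), 'moment': array([ 0.05143323,  0.00148219, -0.02685237]), 'grip_force': 0.0, 'opening': 1.0004790528662344}
top 51.169713981666064 280.44945225621683 209.82765849764826 [[ 0.00904834 -0.99991234 -0.00966636]
 [-0.98783195 -0.00743725 -0.15534714]
 [ 0.15526163  0.01095437 -0.98781265]] [  92.77304774  565.64239169 1371.37696758]
scene 56.01211960252352 289.50637959643683 210.27539728006076 [[ 0.74910342 -0.66239429 -0.00882427]
 [-0.50314543 -0.56024265 -0.65800672]
 [ 0.43091616  0.49735498 -0.75296035]] [-385.00458502  415.8547095   951.9115174 ]
```

View pics/top0.png

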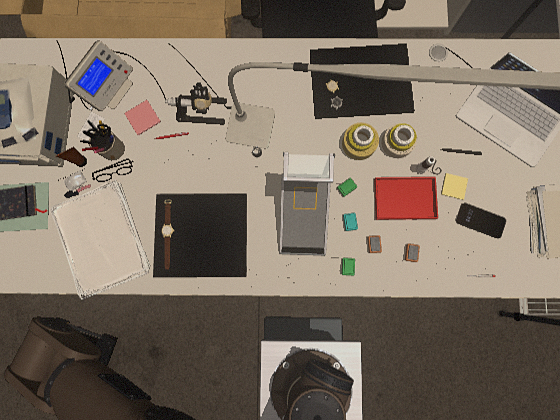

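View pics/scene0.png

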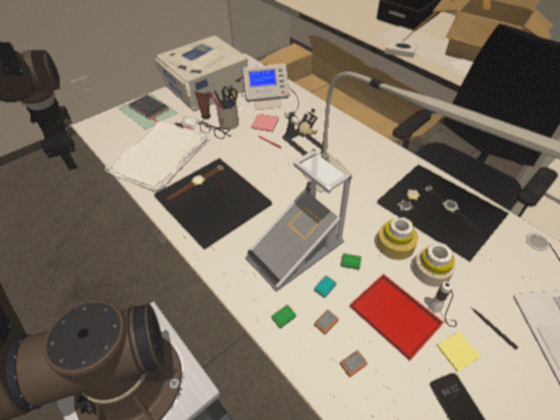

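The top view shows the rests at about (374,244) and (412,252), the mark at (305,200), the red tray at (406,198), the black tray at (200,235) with the watch at x≈168, and the loupe at (257,152). The scene view agrees; the green and turquoise blocks are decoys.

```bash
python3 - <<'E'
from h import *
P=np.load('top0.npy'); I=cv2.imread('pics/top0.png'); hsv=cv2.cvtColor(I,cv2.COLOR_BGR2HSV)
def box(name,m,win):
    u0,u1,v0,v1=win; M=np.zeros(m.shape,bool); M[v0:v1,u0:u1]=m[v0:v1,u0:u1]
    p=P[M]; r=cv2.minAreaRect(p[:,:2].astype(np.float32)); print(name,M.sum(),'z',np.percentile(p[:,2],[5,50,95]).round(1),'c',np.round(r[0],1),np.round(r[1],1),round(r[2],1),'med',np.median(p[:,:2],0).round(1))
z=P[...,2]
for n,w in(('r1',(362,388,230,258)),('r2',(400,426,238,266)),('g1',(335,360,175,198)),('turq',(340,360,210,233)),('g2',(338,358,255,278))): box(n,z>14,w)
red=(hsv[...,1]>150)&((hsv[...,0]<8)|(hsv[...,0]>172)); box('red',red,(365,445,170,228))
dark=(hsv[...,2]<70); box('black',dark,(150,252,188,282))
yel=(abs(hsv[...,0].astype(int)-25)<8)&(hsv[...,1]>110); box('mark',yel,(288,322,188,216))
box('loupe',z>15,(248,266,142,162)); box('watch',z>9,(158,178,196,272))
# board plane
Q=P[195:240,290:322].reshape(-1,3); Q=Q[Q[:,2]>30]; c=Q.mean(0); n=np.linalg.svd(Q-c)[2][2]; n*=np.sign(n[2]); print('plane n',n,'tilt',np.degrees(np.arccos(n[2])),'yaw',np.degrees(np.arctan2(-n[1],-n[0])),'c',c, 'rms',((Q-c)@n).std())
for v,u in((165,305),(155,300),(170,320),(72,300),(110,237),(65,235),(70,350)): print(u,v,P[v,u].round())
box('plate',(z>240)&(z<310),(275,340,145,190))
cv2.imwrite('pics/topc.png',cv2.resize(I[135:285,255:455],None,fx=4,fy=4,interpolation=cv2.INTER_CUBIC))
E
```

```text
r1 222 z [16.8 23.3 30.5] c [420.3 -69.9] [ 58.5 333.8] 16.4 med [ 460.4 -206.1]
r2 225 z [16.8 24.2 31.7] c [ 406.7 -134. ] [ 61.5 445. ] 8.1 med [ 433.8 -326.6]
g1 204 z [16.3 24.  30. ] c [516.6 -19.9] [ 48.7 396.2] 52.3 med [ 648.9 -120.8]
turq 210 z [16.6 24.  31.2] c [460.2 -27.6] [ 61.5 311.9] 35.3 med [ 532.7 -129.1]
g2 226 z [16.9 23.9 31.6] c [381.7 -29.6] [ 59.  227.4] 3.7 med [ 387.3 -120.2]
red 2447 z [ 0.5  6.4 22.7] c [ 546.5 -151.8] [196.8 584.9] 22.2 med [ 613.5 -315. ]
black 7212 z [ 1.1  6.6 19.2] c [484.6 296.4] [431.5 275.2] 89.5 med [482.  352.4]
mark 74 z [ 86.   95.4 118.6] c [592.8  21.3] [71.6 61.7] 87.8 med [575.1  15.5]
loupe 43 z [16.3 25.7 33.5] c [572.3 141.3] [468.4  38.1] 10.0 med [764.9 181.2]
watch 438 z [ 9.2 11.2 18.7] c [481.3 292.7] [435.8 248.9] 86.8 med [496.7 469.9]
plane n [-0.0037417  -0.9988172   0.04847887] tilt 87.22127646519118 yaw 89.78536333870181 c [536.25289266  18.33194661  82.62856591] rms 28.94611259412628
305 165 [654.  29. 274.]
300 155 [682.  43. 275.]
320 170 [639. -12. 277.]
300 72 [ 1.062e+03  3.400e+01 -1.000e+00]
237 110 [890. 242.  76.]
235 65 [1084.  262.    4.]
350 70 [835. -69. 466.]
plate 1387 z [273.1 277.7 288.2] c [648.1  20.8] [139.2  81.4] 88.1 med [645.5  20.6]
```

View pics/topc.png

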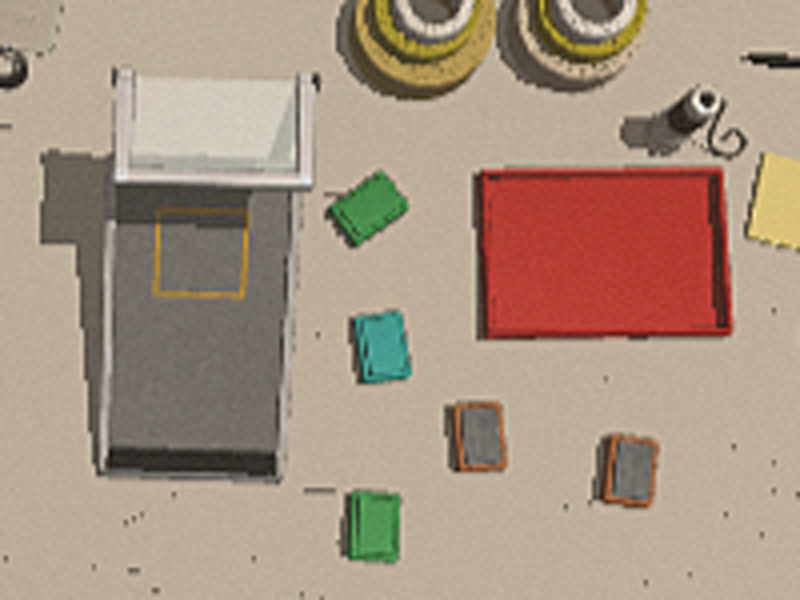

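The crop shows both rests, long side roughly along x with small yaws, the yellow mark on the board, and the plate above. The outliers are pixels with no depth reading, so I'll filter those and measure again.

```bash
python3 - <<'E'
from h import *
P=np.load('top0.npy'); I=cv2.imread('pics/top0.png'); hsv=cv2.cvtColor(I,cv2.COLOR_BGR2HSV)
z=P[...,2]; ok=(z<320)&(z>-15)
def box(name,m,win,k=0):
    u0,u1,v0,v1=win; M=np.zeros(m.shape,bool); M[v0:v1,u0:u1]=(m&ok)[v0:v1,u0:u1]
    M=M.astype(np.uint8); _,L,S,_=cv2.connectedComponentsWithStats(M); M=L==1+np.argmax(S[1:,4]) if k==0 else M>0
    p=P[M]; r=cv2.minAreaRect(p[:,:2].astype(np.float32)); print(name,M.sum(),'z',np.percentile(p[:,2],[5,50,95]).round(1),'c',np.round(r[0],1),np.round(r[1],1),round(r[2],1),'med',np.median(p[:,:2],0).round(1))
for n,w in(('r1',(362,388,230,258)),('r2',(400,426,238,266)),('g1',(335,360,175,198)),('turq',(340,360,210,233)),('g2',(338,358,255,278))): box(n,z>12,w)
red=(hsv[...,1]>150)&((hsv[...,0]<8)|(hsv[...,0]>172)); box('red',red,(365,445,170,228))
dark=(hsv[...,2]<70); box('black',dark,(150,252,188,282))
yel=(abs(hsv[...,0].astype(int)-25)<8)&(hsv[...,1]>110); box('mark',yel,(288,322,188,216),1)
box('loupe',z>15,(248,266,142,162)); box('watch',z>9.5,(160,176,196,272))
Q=P[192:244,290:322][ok[192:244,290:322]]; Q=Q[Q[:,2]>30]
for i in range(4):
    c=Q.mean(0); n=np.linalg.svd(Q-c,full_matrices=False)[2][2]; n*=np.sign(n[2]); d=abs((Q-c)@n); Q=Q[d<max(2.5*d.std(),4)]
print('plane n',n,'tilt',np.degrees(np.arccos(n[2])),'yaw',np.degrees(np.arctan2(-n[1],-n[0])),'c',c,len(Q),d.std())
box('ramp',z>25,(275,335,150,256)); box('plate',(z>255)&(z<310),(275,340,145,190))
# lamp arm heights
for u in range(230,430,25):
    col=P[60:120,u]; o=(col[:,2]>100)&(col[:,2]<900); 
    if o.any(): print('lamp',u,np.median(col[o],0).round())
E
```

```text
r1 221 z [16.6 23.3 29.7] c [ 461.2 -208.4] [56.  40.8] 3.6 med [ 461.5 -206.1]
r2 225 z [15.8 24.  30.6] c [ 434.3 -329.6] [42.2 55.8] 81.0 med [ 433.9 -326.9]
g1 207 z [14.7 23.8 29.9] c [ 649.8 -122. ] [39.5 57.1] 36.1 med [ 648.3 -121. ]
turq 210 z [16.  23.6 30.1] c [ 533.8 -130.9] [55.6 41.5] 7.9 med [ 532.8 -129.3]
g2 220 z [16.8 23.6 30.5] c [ 387.9 -121.4] [39.9 56.4] 87.4 med [ 387.3 -120.4]
red 2431 z [ 0.5  6.4 22.3] c [ 613.1 -314.5] [138.4 200.5] 0.8 med [ 613.7 -315.3]
black 7168 z [ 1.1  6.6 19. ] c [486.6 359.9] [270.5 301.3] 0.5 med [482.3 352.7]
mark 74 z [ 86.   95.4 118.6] c [592.8  21.3] [71.6 61.7] 87.8 med [575.1  15.5]
loupe 38 z [17.9 25.8 33.1] c [769.  180.8] [26.6 26.7] 26.8 med [764.7 181.3]
watch 158 z [ 9.9 13.1 19. ] c [490.4 473.3] [41.4 80. ] 83.7 med [496.5 470.1]
plane n [-0.46965957  0.01602953  0.88270207] tilt 28.029949595429944 yaw -1.9547522920452285 c [536.52473112  18.1077271   74.57299648] 1375 1.059270987950778
ramp 4773 z [ 34.8 100.2 285.5] c [559.   22.2] [150.3 260.7] 88.7 med [583.1  21.7]
plate 1387 z [273.1 277.7 288.2] c [648.1  20.8] [139.2  81.4] 88.1 med [645.5  20.6]
lamp 230 [889. 239. 289.]
lamp 255 [878. 161. 409.]
lamp 280 [867.  98. 425.]
lamp 305 [855.  37. 443.]
lamp 330 [849. -23. 453.]
lamp 355 [836. -80. 469.]
lamp 380 [ 826. -137.  481.]
lamp 405 [ 816. -191.  495.]
```

```bash
cat >> h.py <<'E'
from scipy.spatial.transform import Rotation as Ro
YR=-0.032; O=np.array([593.,21.,105.])
S=Ro.from_euler('z',YR)*Ro.from_euler('y',-np.radians(28))  # slope frame
DOWN=lambda yaw: Ro.from_euler('xyz',[np.pi,0,yaw])
LEAN=S*Ro.from_euler('xyz',[np.pi,0,np.pi])
ramp=lambda x,y,z: O+S.apply([x,y,z])
def plan(*legs,start=None):
    s=state(); p=s['eef_pos']; R=Ro.from_euler('xyz',s['tcp_rot'])
    print('t',round(s['t'],2),'at',p.round(1),s['tcp_rot'].round(3),'open',round(s['opening']*95,1),'grip',round(s['grip_force'],1))
    for tp,tR,n in legs:
        tp=np.array(tp,float); w=(R.inv()*tR).as_rotvec()/n
        A=sum(Ro.from_rotvec(k*w).as_matrix() for k in range(n))
        v=np.linalg.solve(A,R.inv().apply(tp-p)); a=np.round(np.r_[v/25,w/.1],2)
        print(n,'rows',dict(zip(('x','y','z','rx','ry','rz'),a.tolist())),'' if abs(a).max()<=1 else '!!! too fast')
        for _ in range(n): p=p+R.apply(a[:3]*25); R=R*Ro.from_rotvec(a[3:]*.1)
    print('ends',p.round(1))
E
python3 - <<'E'
from h import *
plan(([440,330,220],DOWN(3.05),13),([470,-100,200],DOWN(3.2),17),([461,-207.5,80],DOWN(np.pi+.06),6),([461,-207.5,4],DOWN(np.pi+.06),4))
E
```

```text
t 0.1 at [185.7 596.6 214.1] [-3.141 -0.     2.84 ] open 95.1 grip 0.0
13 rows {'x': -0.93, 'y': -0.65, 'z': -0.02, 'rx': -0.0, 'ry': -0.0, 'rz': -0.16} 
17 rows {'x': -0.1, 'y': -1.01, 'z': 0.05, 'rx': -0.0, 'ry': -0.0, 'rz': -0.09} !!! too fast
6 rows {'x': 0.11, 'y': -0.7, 'z': 0.8, 'rx': -0.0, 'ry': -0.0, 'rz': -0.0} 
4 rows {'x': -0.0, 'y': -0.0, 'z': 0.76, 'rx': -0.0, 'ry': -0.0, 'rz': -0.0} 
ends [ 460.7 -207.1    4. ]
```

Call:
step_arm([
  {"x": -0.93,"y": -0.65,"rz": -0.16},
  {"x": -0.93,"y": -0.65,"rz": -0.16},
  {"x": -0.93,"y": -0.65,"rz": -0.16},
  {"x": -0.93,"y": -0.65,"rz": -0.16},
  {"x": -0.93,"y": -0.65,"rz": -0.16},
  {"x": -0.93,"y": -0.65,"rz": -0.16},
  {"x": -0.93,"y": -0.65,"rz": -0.16},
  {"x": -0.93,"y": -0.65,"rz": -0.16},
  {"x": -0.93,"y": -0.65,"rz": -0.16},
  {"x": -0.93,"y": -0.65,"rz": -0.16},
], jaw=-0.4)

```text
schema error: expected keys x, y, z, rx, ry, rz
```

Call:
step_arm([
  {"x": -0.93,"y": -0.65,"rz": -0.16},
  {"x": -0.93,"y": -0.65,"rz": -0.16},
  {"x": -0.93,"y": -0.65,"rz": -0.16},
  {"x": -0.1,"y": -1,"rz": -0.09},
  {"x": -0.1,"y": -1,"rz": -0.09},
  {"x": -0.1,"y": -1,"rz": -0.09},
  {"x": -0.1,"y": -1,"rz": -0.09},
  {"x": -0.1,"y": -1,"rz": -0.09},
  {"x": -0.1,"y": -1,"rz": -0.09},
  {"x": -0.1,"y": -1,"rz": -0.09},
])

```text
schema error: expected keys x, y, z, rx, ry, rz
```

Call:
step_arm([
  {"x": -0.1,"y": -1,"rz": -0.09},
  {"x": -0.1,"y": -1,"rz": -0.09},
  {"x": -0.1,"y": -1,"rz": -0.09},
  {"x": -0.1,"y": -1,"rz": -0.09},
  {"x": -0.1,"y": -1,"rz": -0.09},
  {"x": -0.1,"y": -1,"rz": -0.09},
  {"x": -0.1,"y": -1,"rz": -0.09},
  {"x": -0.1,"y": -1,"rz": -0.09},
  {"x": -0.1,"y": -1,"rz": -0.09},
  {"x": -0.1,"y": -1,"rz": -0.09},
])

```text
schema error: expected keys x, y, z, rx, ry, rz
```

```bash
python3 - <<'E'
from h import *
plan(([461,-207.5,60],DOWN(np.pi+.06),7),([461,-207.5,60],DOWN(np.pi+.06),3))
E
```

```text
t 0.1 at [185.7 596.6 214.1] [-3.141 -0.     2.84 ] open 95.1 grip 0.0
7 rows {'x': -2.24, 'y': -4.34, 'z': 0.88, 'rx': -0.0, 'ry': -0.0, 'rz': -0.52} !!! too fast
3 rows {'x': 0.01, 'y': 0.0, 'z': 0.01, 'rx': -0.0, 'ry': -0.0, 'rz': 0.01} 
ends [ 460.9 -207.6   60. ]
```

All six keys are required.

Call:
step_arm([
  {"x": -0.93,"y": -0.65,"z": 0,"rx": 0,"ry": 0,"rz": -0.16},
  {"x": -0.93,"y": -0.65,"z": 0,"rx": 0,"ry": 0,"rz": -0.16},
  {"x": -0.93,"y": -0.65,"z": 0,"rx": 0,"ry": 0,"rz": -0.16},
  {"x": -0.93,"y": -0.65,"z": 0,"rx": 0,"ry": 0,"rz": -0.16},
  {"x": -0.93,"y": -0.65,"z": 0,"rx": 0,"ry": 0,"rz": -0.16},
  {"x": -0.93,"y": -0.65,"z": 0,"rx": 0,"ry": 0,"rz": -0.16},
  {"x": -0.93,"y": -0.65,"z": 0,"rx": 0,"ry": 0,"rz": -0.16},
  {"x": -0.93,"y": -0.65,"z": 0,"rx": 0,"ry": 0,"rz": -0.16},
  {"x": -0.93,"y": -0.65,"z": 0,"rx": 0,"ry": 0,"rz": -0.16},
  {"x": -0.93,"y": -0.65,"z": 0,"rx": 0,"ry": 0,"rz": -0.16},
], jaw=-0.4)

```text
t: 0.93
eef_pos: [375.6, 384.6, 214.5]
tcp_rot: [-3.141, -0.0, 3.001]
ft_force: [0.8, 0.6, 0.7]
opening: 0.697
grip_force: 0.0
```

Call:
step_arm([
  {"x": -0.93,"y": -0.65,"z": 0,"rx": 0,"ry": 0,"rz": -0.16},
  {"x": -0.93,"y": -0.65,"z": 0,"rx": 0,"ry": 0,"rz": -0.16},
  {"x": -0.93,"y": -0.65,"z": 0,"rx": 0,"ry": 0,"rz": -0.16},
  {"x": -0.1,"y": -1,"z": 0,"rx": 0,"ry": 0,"rz": -0.09},
  {"x": -0.1,"y": -1,"z": 0,"rx": 0,"ry": 0,"rz": -0.09},
  {"x": -0.1,"y": -1,"z": 0,"rx": 0,"ry": 0,"rz": -0.09},
  {"x": -0.1,"y": -1,"z": 0,"rx": 0,"ry": 0,"rz": -0.09},
  {"x": -0.1,"y": -1,"z": 0,"rx": 0,"ry": 0,"rz": -0.09},
  {"x": -0.1,"y": -1,"z": 0,"rx": 0,"ry": 0,"rz": -0.09},
  {"x": -0.1,"y": -1,"z": 0,"rx": 0,"ry": 0,"rz": -0.09},
])

```text
t: 1.77
eef_pos: [443.5, 151.8, 214.5]
tcp_rot: [3.142, -0.0, 3.111]
ft_force: [0.8, -0.0, -0.4]
opening: 0.703
grip_force: 0.0
```

Call:
step_arm([
  {"x": -0.1,"y": -1,"z": 0,"rx": 0,"ry": 0,"rz": -0.09},
  {"x": -0.1,"y": -1,"z": 0,"rx": 0,"ry": 0,"rz": -0.09},
  {"x": -0.1,"y": -1,"z": 0,"rx": 0,"ry": 0,"rz": -0.09},
  {"x": -0.1,"y": -1,"z": 0,"rx": 0,"ry": 0,"rz": -0.09},
  {"x": -0.1,"y": -1,"z": 0,"rx": 0,"ry": 0,"rz": -0.09},
  {"x": -0.1,"y": -1,"z": 0,"rx": 0,"ry": 0,"rz": -0.09},
  {"x": -0.1,"y": -1,"z": 0,"rx": 0,"ry": 0,"rz": -0.09},
  {"x": -0.1,"y": -1,"z": 0,"rx": 0,"ry": 0,"rz": -0.09},
  {"x": -0.1,"y": -1,"z": 0,"rx": 0,"ry": 0,"rz": -0.09},
  {"x": -0.1,"y": -1,"z": 0,"rx": 0,"ry": 0,"rz": -0.09},
])

```text
t: 2.6
eef_pos: [471.0, -98.0, 214.5]
tcp_rot: [3.141, -0.0, -3.082]
ft_force: [-0.1, 0.5, 0.2]
opening: 0.695
grip_force: 0.0
```

```bash
python3 - <<'E'
from h import *
plan(([461,-207.5,50],DOWN(np.pi+.06),8),([461,-207.5,50],DOWN(np.pi+.06),2))
E
```

```text
t 2.6 at [471.  -98.  214.5] [ 3.141 -0.    -3.082] open 66.1 grip 0.0
8 rows {'x': 0.08, 'y': -0.54, 'z': 0.82, 'rx': 0.0, 'ry': -0.0, 'rz': -0.0} 
2 rows {'x': 0.01, 'y': -0.02, 'z': 0.01, 'rx': 0.0, 'ry': -0.0, 'rz': -0.0} 
ends [ 461.  -207.7   50. ]
```

Call:
step_arm([
  {"x": 0.08,"y": -0.54,"z": 0.82,"rx": 0,"ry": 0,"rz": 0},
  {"x": 0.08,"y": -0.54,"z": 0.82,"rx": 0,"ry": 0,"rz": 0},
  {"x": 0.08,"y": -0.54,"z": 0.82,"rx": 0,"ry": 0,"rz": 0},
  {"x": 0.08,"y": -0.54,"z": 0.82,"rx": 0,"ry": 0,"rz": 0},
  {"x": 0.08,"y": -0.54,"z": 0.82,"rx": 0,"ry": 0,"rz": 0},
  {"x": 0.08,"y": -0.54,"z": 0.82,"rx": 0,"ry": 0,"rz": 0},
  {"x": 0.08,"y": -0.54,"z": 0.82,"rx": 0,"ry": 0,"rz": 0},
  {"x": 0.08,"y": -0.54,"z": 0.82,"rx": 0,"ry": 0,"rz": 0},
  {"x": 0,"y": 0,"z": 0.6,"rx": 0,"ry": 0,"rz": 0},
  {"x": 0,"y": 0,"z": 0,"rx": 0,"ry": 0,"rz": 0},
])

```text
t: 3.43
eef_pos: [460.3, -205.4, 33.0]
tcp_rot: [3.139, -0.004, -3.084]
ft_force: [0.0, 0.1, -0.9]
opening: 0.698
grip_force: 0.0
```

```bash
python3 - <<'E'
from h import *
plan(([461,-207.5,4],DOWN(np.pi+.06),3))
c=read_camera('wrist'); save('w1',c)
E
```

```text
t 3.43 at [ 460.3 -205.4   33. ] [ 3.139 -0.004 -3.084] open 66.3 grip 0.0
3 rows {'x': -0.01, 'y': -0.03, 'z': 0.39, 'rx': 0.01, 'ry': -0.01, 'rz': -0.01} 
ends [ 461.1 -207.6    3.7]
```

View pics/w1.png

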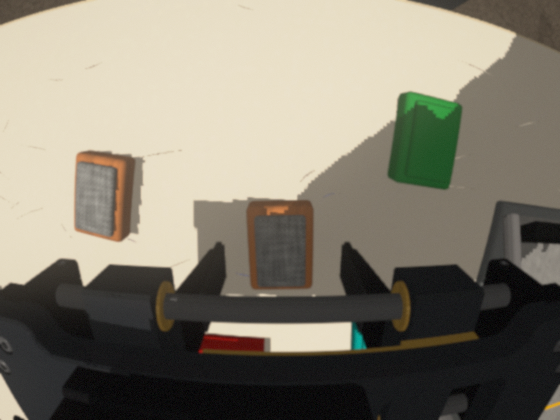

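The wrist view shows the rest (cols 247–313, centre 280) midway between the finger tips (about 222 and 345), so I'll descend and grip.

Call:
step_arm([
  {"x": 0,"y": -0.02,"z": 0.39,"rx": 0,"ry": 0,"rz": 0},
  {"x": 0,"y": -0.02,"z": 0.39,"rx": 0,"ry": 0,"rz": 0},
  {"x": 0,"y": -0.02,"z": 0.39,"rx": 0,"ry": 0,"rz": 0},
  {"x": 0,"y": 0,"z": 0,"rx": 0,"ry": 0,"rz": 0},
  {"x": 0,"y": 0,"z": 0,"rx": 0,"ry": 0,"rz": 0},
  {"x": 0,"y": 0,"z": 0,"rx": 0,"ry": 0,"rz": 0},
  {"x": 0,"y": 0,"z": 0,"rx": 0,"ry": 0,"rz": 0},
  {"x": 0,"y": 0,"z": 0,"rx": 0,"ry": 0,"rz": 0},
  {"x": 0,"y": 0,"z": 0,"rx": 0,"ry": 0,"rz": 0},
  {"x": 0,"y": 0,"z": 0,"rx": 0,"ry": 0,"rz": 0},
])

```text
t: 4.32
eef_pos: [461.8, -207.0, 6.6]
tcp_rot: [-3.141, 0.0, -3.082]
ft_force: [-1.0, -0.2, 0.0]
opening: 0.7
grip_force: 0.0
```

Call:
step_arm([
  {"x": 0,"y": 0,"z": 0,"rx": 0,"ry": 0,"rz": 0},
  {"x": 0,"y": 0,"z": 0,"rx": 0,"ry": 0,"rz": 0},
  {"x": 0,"y": 0,"z": 0,"rx": 0,"ry": 0,"rz": 0},
  {"x": 0,"y": 0,"z": 0,"rx": 0,"ry": 0,"rz": 0},
  {"x": 0,"y": 0,"z": 0,"rx": 0,"ry": 0,"rz": 0},
  {"x": 0,"y": 0,"z": 0,"rx": 0,"ry": 0,"rz": 0},
  {"x": 0,"y": 0,"z": 0,"rx": 0,"ry": 0,"rz": 0},
  {"x": 0,"y": 0,"z": 0,"rx": 0,"ry": 0,"rz": 0},
  {"x": 0,"y": 0,"z": 0,"rx": 0,"ry": 0,"rz": 0},
  {"x": 0,"y": 0,"z": -0.2,"rx": 0,"ry": 0,"rz": 0},
], jaw=1)

```text
t: 5.15
eef_pos: [461.4, -206.8, 10.9]
tcp_rot: [3.141, -0.001, -3.082]
ft_force: [-0.4, -0.2, -1.8]
opening: 0.419
grip_force: 29.9
```

```bash
python3 - <<'E'
from h import *
plan(([461,-207.5,170],DOWN(np.pi+.06),8),(ramp(-70,0,120),LEAN,12),(ramp(0,0,24),LEAN,8),(ramp(0,0,4),LEAN,4))
print('LEAN',LEAN.as_euler('xyz'))
E
```

```text
t 5.15 at [ 461.4 -206.8   10.9] [ 3.141e+00 -1.000e-03 -3.082e+00] open 39.8 grip 29.9
8 rows {'x': 0.0, 'y': -0.0, 'z': -0.8, 'rx': 0.0, 'ry': -0.0, 'rz': -0.0} 
12 rows {'x': -0.06, 'y': 0.77, 'z': -0.01, 'rx': 0.02, 'ry': -0.41, 'rz': 0.07} 
8 rows {'x': -0.36, 'y': 0.0, 'z': 0.48, 'rx': 0.0, 'ry': 0.0, 'rz': 0.01} 
4 rows {'x': 0.01, 'y': 0.0, 'z': 0.2, 'rx': 0.0, 'ry': 0.01, 'rz': -0.01} 
ends [591.   20.8 108. ]
LEAN [3.14159265 0.48869219 3.10959265]
```

Call:
step_arm([
  {"x": 0,"y": 0,"z": -0.8,"rx": 0,"ry": 0,"rz": 0},
  {"x": 0,"y": 0,"z": -0.8,"rx": 0,"ry": 0,"rz": 0},
  {"x": 0,"y": 0,"z": -0.8,"rx": 0,"ry": 0,"rz": 0},
  {"x": 0,"y": 0,"z": -0.8,"rx": 0,"ry": 0,"rz": 0},
  {"x": 0,"y": 0,"z": -0.8,"rx": 0,"ry": 0,"rz": 0},
  {"x": 0,"y": 0,"z": -0.8,"rx": 0,"ry": 0,"rz": 0},
  {"x": 0,"y": 0,"z": -0.8,"rx": 0,"ry": 0,"rz": 0},
  {"x": 0,"y": 0,"z": -0.8,"rx": 0,"ry": 0,"rz": 0},
  {"x": -0.06,"y": 0.77,"z": -0.01,"rx": 0.02,"ry": -0.41,"rz": 0.07},
  {"x": -0.06,"y": 0.77,"z": -0.01,"rx": 0.02,"ry": -0.41,"rz": 0.07},
])

```text
t: 5.98
eef_pos: [463.1, -168.5, 173.2]
tcp_rot: [-3.137, 0.086, -3.098]
ft_force: [0.4, 0.7, -0.2]
opening: 0.418
grip_force: 29.9
```

Call:
step_arm([
  {"x": -0.06,"y": 0.77,"z": -0.01,"rx": 0.02,"ry": -0.41,"rz": 0.07},
  {"x": -0.06,"y": 0.77,"z": -0.01,"rx": 0.02,"ry": -0.41,"rz": 0.07},
  {"x": -0.06,"y": 0.77,"z": -0.01,"rx": 0.02,"ry": -0.41,"rz": 0.07},
  {"x": -0.06,"y": 0.77,"z": -0.01,"rx": 0.02,"ry": -0.41,"rz": 0.07},
  {"x": -0.06,"y": 0.77,"z": -0.01,"rx": 0.02,"ry": -0.41,"rz": 0.07},
  {"x": -0.06,"y": 0.77,"z": -0.01,"rx": 0.02,"ry": -0.41,"rz": 0.07},
  {"x": -0.06,"y": 0.77,"z": -0.01,"rx": 0.02,"ry": -0.41,"rz": 0.07},
  {"x": -0.06,"y": 0.77,"z": -0.01,"rx": 0.02,"ry": -0.41,"rz": 0.07},
  {"x": -0.06,"y": 0.77,"z": -0.01,"rx": 0.02,"ry": -0.41,"rz": 0.07},
  {"x": -0.06,"y": 0.77,"z": -0.01,"rx": 0.02,"ry": -0.41,"rz": 0.07},
])

```text
t: 6.82
eef_pos: [473.6, 25.2, 177.6]
tcp_rot: [-3.139, 0.495, 3.115]
ft_force: [0.9, 0.0, -0.9]
opening: 0.416
grip_force: 29.9
```

```bash
python3 - <<'E'
from h import *
plan((ramp(0,0,20),LEAN,8),(ramp(0,0,20),LEAN,2),(ramp(0,0,7.5),LEAN,4))
E
```

```text
t 6.82 at [473.6  25.2 177.6] [-3.139  0.495  3.115] open 39.6 grip 29.9
8 rows {'x': -0.36, 'y': -0.0, 'z': 0.5, 'rx': 0.0, 'ry': 0.01, 'rz': 0.01} 
2 rows {'x': 0.02, 'y': -0.01, 'z': 0.01, 'rx': 0.0, 'ry': -0.01, 'rz': -0.02} 
4 rows {'x': -0.0, 'y': -0.0, 'z': 0.12, 'rx': 0.0, 'ry': 0.0, 'rz': 0.0} 
ends [589.1  21.2 111.9]
```

Call:
step_arm([
  {"x": -0.36,"y": 0,"z": 0.5,"rx": 0,"ry": 0.01,"rz": 0.01},
  {"x": -0.36,"y": 0,"z": 0.5,"rx": 0,"ry": 0.01,"rz": 0.01},
  {"x": -0.36,"y": 0,"z": 0.5,"rx": 0,"ry": 0.01,"rz": 0.01},
  {"x": -0.36,"y": 0,"z": 0.5,"rx": 0,"ry": 0.01,"rz": 0.01},
  {"x": -0.36,"y": 0,"z": 0.5,"rx": 0,"ry": 0.01,"rz": 0.01},
  {"x": -0.36,"y": 0,"z": 0.5,"rx": 0,"ry": 0.01,"rz": 0.01},
  {"x": -0.36,"y": 0,"z": 0.5,"rx": 0,"ry": 0.01,"rz": 0.01},
  {"x": -0.36,"y": 0,"z": 0.5,"rx": 0,"ry": 0.01,"rz": 0.01},
  {"x": 0,"y": 0,"z": 0,"rx": 0,"ry": 0,"rz": 0},
  {"x": 0,"y": 0,"z": 0,"rx": 0,"ry": 0,"rz": 0},
])

```text
t: 7.65
eef_pos: [584.0, 21.0, 122.4]
tcp_rot: [3.14, 0.483, 3.107]
ft_force: [-0.6, -0.0, -1.1]
opening: 0.42
grip_force: 29.9
```

```bash
python3 - <<'E'
from h import *
plan((ramp(0,0,7.5),LEAN,4))
c=read_camera('top'); I=c['image']; cv2.imwrite('pics/t1.png',cv2.resize(I[140:265,260:350,::-1],None,fx=5,fy=4.8/1,interpolation=cv2.INTER_CUBIC))
E
```

```text
t 7.65 at [584.   21.  122.4] [3.14  0.483 3.107] open 39.9 grip 29.9
4 rows {'x': 0.0, 'y': 0.0, 'z': 0.12, 'rx': 0.0, 'ry': -0.01, 'rz': -0.01} 
ends [589.6  20.8 111.8]
```

View pics/t1.png

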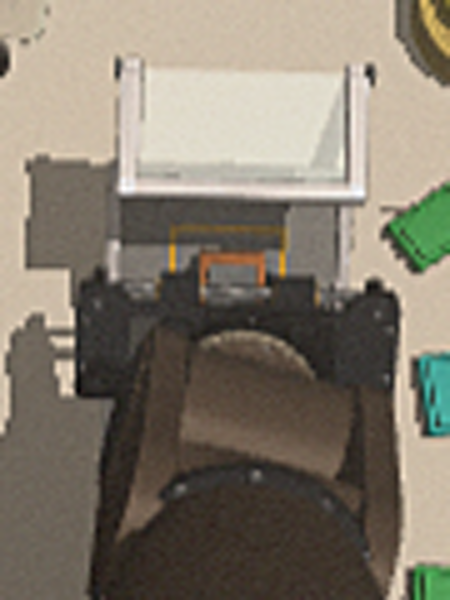

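The rest is held over the mark, centred within it across (232 against 229), with its far edge inside the frame. Lowering now.

Call:
step_arm([
  {"x": 0,"y": 0,"z": 0.12,"rx": 0,"ry": 0,"rz": 0},
  {"x": 0,"y": 0,"z": 0.12,"rx": 0,"ry": 0,"rz": 0},
  {"x": 0,"y": 0,"z": 0.12,"rx": 0,"ry": 0,"rz": 0},
  {"x": 0,"y": 0,"z": 0.12,"rx": 0,"ry": 0,"rz": 0},
  {"x": 0,"y": 0,"z": 0,"rx": 0,"ry": 0,"rz": 0},
  {"x": 0,"y": 0,"z": 0,"rx": 0,"ry": 0,"rz": 0},
  {"x": 0,"y": 0,"z": 0.02,"rx": 0,"ry": 0,"rz": 0},
  {"x": 0,"y": 0,"z": 0.02,"rx": 0,"ry": 0,"rz": 0},
  {"x": 0,"y": 0,"z": 0,"rx": 0,"ry": 0,"rz": 0},
  {"x": 0,"y": 0,"z": 0,"rx": 0,"ry": 0,"rz": 0},
])

```text
t: 8.53
eef_pos: [590.4, 20.7, 111.2]
tcp_rot: [3.14, 0.485, 3.107]
ft_force: [0.0, 0.4, -1.1]
opening: 0.416
grip_force: 29.9
```

Call:
step_arm([
  {"x": 0,"y": 0,"z": 0.03,"rx": 0,"ry": 0,"rz": 0},
  {"x": 0,"y": 0,"z": 0,"rx": 0,"ry": 0,"rz": 0},
  {"x": 0,"y": 0,"z": 0.03,"rx": 0,"ry": 0,"rz": 0},
  {"x": 0,"y": 0,"z": 0,"rx": 0,"ry": 0,"rz": 0},
  {"x": 0,"y": 0,"z": 0.03,"rx": 0,"ry": 0,"rz": 0},
  {"x": 0,"y": 0,"z": 0,"rx": 0,"ry": 0,"rz": 0},
  {"x": 0,"y": 0,"z": 0,"rx": 0,"ry": 0,"rz": 0},
  {"x": 0,"y": 0,"z": 0,"rx": 0,"ry": 0,"rz": 0},
  {"x": 0,"y": 0,"z": 0,"rx": 0,"ry": 0,"rz": 0},
  {"x": 0,"y": 0,"z": 0,"rx": 0,"ry": 0,"rz": 0},
])

```text
t: 9.37
eef_pos: [590.7, 20.7, 110.7]
tcp_rot: [3.141, 0.486, 3.108]
ft_force: [-17.1, -2.3, 23.4]
opening: 0.418
grip_force: 30.0
```

Call:
step_arm([
  {"x": 0,"y": 0,"z": -0.06,"rx": 0,"ry": 0,"rz": 0},
  {"x": 0,"y": 0,"z": 0,"rx": 0,"ry": 0,"rz": 0},
  {"x": 0,"y": 0,"z": 0,"rx": 0,"ry": 0,"rz": 0},
  {"x": 0,"y": 0,"z": 0,"rx": 0,"ry": 0,"rz": 0},
  {"x": 0,"y": 0,"z": 0,"rx": 0,"ry": 0,"rz": 0},
  {"x": 0,"y": 0,"z": 0,"rx": 0,"ry": 0,"rz": 0},
  {"x": 0,"y": 0,"z": 0,"rx": 0,"ry": 0,"rz": 0},
  {"x": 0,"y": 0,"z": 0,"rx": 0,"ry": 0,"rz": 0},
  {"x": 0,"y": 0,"z": 0,"rx": 0,"ry": 0,"rz": 0},
  {"x": 0,"y": 0,"z": 0,"rx": 0,"ry": 0,"rz": 0},
])

```text
t: 10.2
eef_pos: [590.8, 20.7, 110.8]
tcp_rot: [3.14, 0.485, 3.107]
ft_force: [-5.6, -0.5, 8.3]
opening: 0.418
grip_force: 30.0
```

Call:
step_arm([
  {"x": 0,"y": 0,"z": 0,"rx": 0,"ry": 0,"rz": 0},
  {"x": 0,"y": 0,"z": 0,"rx": 0,"ry": 0,"rz": 0},
  {"x": 0,"y": 0,"z": 0,"rx": 0,"ry": 0,"rz": 0},
  {"x": 0,"y": 0,"z": 0,"rx": 0,"ry": 0,"rz": 0},
  {"x": 0,"y": 0,"z": 0,"rx": 0,"ry": 0,"rz": 0},
  {"x": 0,"y": 0,"z": 0,"rx": 0,"ry": 0,"rz": 0},
  {"x": 0,"y": 0,"z": 0,"rx": 0,"ry": 0,"rz": 0},
  {"x": 0,"y": 0,"z": 0,"rx": 0,"ry": 0,"rz": 0},
  {"x": 0,"y": 0,"z": 0,"rx": 0,"ry": 0,"rz": 0},
  {"x": 0,"y": 0,"z": 0,"rx": 0,"ry": 0,"rz": 0},
], jaw=-0.4)

```text
t: 11.03
eef_pos: [590.7, 20.7, 110.5]
tcp_rot: [3.14, 0.484, 3.107]
ft_force: [-0.1, -0.2, -0.6]
opening: 0.7
grip_force: 0.0
```

```bash
python3 - <<'E'
from h import *
plan((ramp(0,0,60),LEAN,3),(ramp(0,0,7.5),LEAN,4))
c=read_camera('wrist'); save('w2',c)
E
```

```text
t 11.03 at [590.7  20.7 110.5] [3.14  0.484 3.107] open 66.5 grip 0.0
3 rows {'x': 0.01, 'y': 0.0, 'z': -0.72, 'rx': -0.0, 'ry': -0.01, 'rz': -0.01} 
4 rows {'x': -0.0, 'y': 0.0, 'z': 0.52, 'rx': -0.0, 'ry': -0.0, 'rz': 0.0} 
ends [589.2  20.7 112. ]
```

View pics/w2.png

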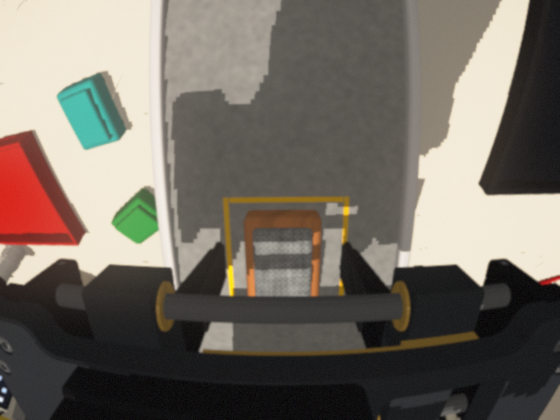

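The wrist view shows the rest lying inside the yellow frame (downhill edge at row 210, frame at row 200), with the fingers open on both sides. It stays so far; I'll wait another 0.8 s and compare.

Call:
step_arm([
  {"x": 0,"y": 0,"z": 0,"rx": 0,"ry": 0,"rz": 0},
  {"x": 0,"y": 0,"z": 0,"rx": 0,"ry": 0,"rz": 0},
  {"x": 0,"y": 0,"z": 0,"rx": 0,"ry": 0,"rz": 0},
  {"x": 0,"y": 0,"z": 0,"rx": 0,"ry": 0,"rz": 0},
  {"x": 0,"y": 0,"z": 0,"rx": 0,"ry": 0,"rz": 0},
  {"x": 0,"y": 0,"z": 0,"rx": 0,"ry": 0,"rz": 0},
  {"x": 0,"y": 0,"z": 0,"rx": 0,"ry": 0,"rz": 0},
  {"x": 0,"y": 0,"z": 0,"rx": 0,"ry": 0,"rz": 0},
  {"x": 0,"y": 0,"z": 0,"rx": 0,"ry": 0,"rz": 0},
  {"x": 0,"y": 0,"z": 0,"rx": 0,"ry": 0,"rz": 0},
])

```text
t: 11.92
eef_pos: [590.7, 20.7, 110.5]
tcp_rot: [3.14, 0.484, 3.107]
ft_force: [-1.3, 0.4, -0.4]
opening: 0.697
grip_force: 0.0
```

```bash
python3 - <<'E'
from h import *
c=read_camera('wrist'); save('w3',c)
a=cv2.imread('pics/w2.png')[180:295,200:370]; b=cv2.imread('pics/w3.png')[180:295,200:370]
print('shift',cv2.phaseCorrelate(a[...,2].astype(np.float32),b[...,2].astype(np.float32)), np.abs(a.astype(int)-b).mean())
E
```

```text
shift ((0.008155756046747342, -0.00013116759971865122), 0.9970437194682934) 1.3331969309462917
```

Call:
step_arm([
  {"x": 0,"y": 0,"z": 0,"rx": 0,"ry": 0,"rz": 0},
  {"x": 0,"y": 0,"z": 0,"rx": 0,"ry": 0,"rz": 0},
  {"x": 0,"y": 0,"z": 0,"rx": 0,"ry": 0,"rz": 0},
  {"x": 0,"y": 0,"z": 0,"rx": 0,"ry": 0,"rz": 0},
  {"x": 0,"y": 0,"z": 0,"rx": 0,"ry": 0,"rz": 0},
  {"x": 0,"y": 0,"z": 0,"rx": 0,"ry": 0,"rz": 0},
  {"x": 0,"y": 0,"z": 0,"rx": 0,"ry": 0,"rz": 0},
  {"x": 0,"y": 0,"z": 0,"rx": 0,"ry": 0,"rz": 0},
  {"x": 0,"y": 0,"z": -0.2,"rx": 0,"ry": 0,"rz": 0},
  {"x": 0,"y": 0,"z": -0.2,"rx": 0,"ry": 0,"rz": 0},
], jaw=1)

```text
t: 12.8
eef_pos: [585.7, 20.8, 119.4]
tcp_rot: [3.14, 0.484, 3.107]
ft_force: [0.5, -0.4, -1.5]
opening: 0.419
grip_force: 30.0
```

```bash
python3 - <<'E'
from h import *
plan((ramp(-60,0,140),LEAN,6),([520,310,130],DOWN(np.pi),14),([520,310,25],DOWN(np.pi),6))
E
```

```text
t 12.8 at [585.7  20.8 119.4] [3.14  0.484 3.107] open 39.8 grip 30.0
6 rows {'x': 0.4, 'y': 0.0, 'z': -0.82, 'rx': -0.0, 'ry': -0.01, 'rz': -0.0} 
14 rows {'x': -0.06, 'y': 0.82, 'z': 0.22, 'rx': -0.01, 'ry': 0.35, 'rz': -0.02} 
6 rows {'x': 0.01, 'y': -0.01, 'z': 0.72, 'rx': 0.01, 'ry': -0.0, 'rz': -0.01} 
ends [519.3 309.9  24.7]
```

Call:
step_arm([
  {"x": 0.4,"y": 0,"z": -0.82,"rx": 0,"ry": 0,"rz": 0},
  {"x": 0.4,"y": 0,"z": -0.82,"rx": 0,"ry": 0,"rz": 0},
  {"x": 0.4,"y": 0,"z": -0.82,"rx": 0,"ry": 0,"rz": 0},
  {"x": 0.4,"y": 0,"z": -0.82,"rx": 0,"ry": 0,"rz": 0},
  {"x": 0.4,"y": 0,"z": -0.82,"rx": 0,"ry": 0,"rz": 0},
  {"x": 0.4,"y": 0,"z": -0.82,"rx": 0,"ry": 0,"rz": 0},
  {"x": -0.06,"y": 0.82,"z": 0.22,"rx": -0.01,"ry": 0.35,"rz": -0.02},
  {"x": -0.06,"y": 0.82,"z": 0.22,"rx": -0.01,"ry": 0.35,"rz": -0.02},
  {"x": -0.06,"y": 0.82,"z": 0.22,"rx": -0.01,"ry": 0.35,"rz": -0.02},
  {"x": -0.06,"y": 0.82,"z": 0.22,"rx": -0.01,"ry": 0.35,"rz": -0.02},
])

```text
t: 13.63
eef_pos: [492.8, 106.7, 183.6]
tcp_rot: [3.141, 0.344, 3.115]
ft_force: [-0.3, -0.7, -1.0]
opening: 0.414
grip_force: 30.0
```

Call:
step_arm([
  {"x": -0.06,"y": 0.82,"z": 0.22,"rx": -0.01,"ry": 0.35,"rz": -0.02},
  {"x": -0.06,"y": 0.82,"z": 0.22,"rx": -0.01,"ry": 0.35,"rz": -0.02},
  {"x": -0.06,"y": 0.82,"z": 0.22,"rx": -0.01,"ry": 0.35,"rz": -0.02},
  {"x": -0.06,"y": 0.82,"z": 0.22,"rx": -0.01,"ry": 0.35,"rz": -0.02},
  {"x": -0.06,"y": 0.82,"z": 0.22,"rx": -0.01,"ry": 0.35,"rz": -0.02},
  {"x": -0.06,"y": 0.82,"z": 0.22,"rx": -0.01,"ry": 0.35,"rz": -0.02},
  {"x": -0.06,"y": 0.82,"z": 0.22,"rx": -0.01,"ry": 0.35,"rz": -0.02},
  {"x": -0.06,"y": 0.82,"z": 0.22,"rx": -0.01,"ry": 0.35,"rz": -0.02},
  {"x": -0.06,"y": 0.82,"z": 0.22,"rx": -0.01,"ry": 0.35,"rz": -0.02},
  {"x": -0.06,"y": 0.82,"z": 0.22,"rx": -0.01,"ry": 0.35,"rz": -0.02},
])

```text
t: 14.47
eef_pos: [520.9, 311.6, 132.9]
tcp_rot: [3.134, -0.007, 3.137]
ft_force: [0.3, -0.5, 0.1]
opening: 0.418
grip_force: 30.0
```

```bash
python3 - <<'E'
from h import *
plan(([520,310,22],DOWN(np.pi),6),([520,310,14],DOWN(np.pi),2))
E
```

```text
t 14.47 at [520.9 311.6 132.9] [ 3.134 -0.007  3.137] open 39.7 grip 30.0
6 rows {'x': 0.0, 'y': -0.01, 'z': 0.74, 'rx': 0.01, 'ry': -0.01, 'rz': -0.01} 
2 rows {'x': 0.01, 'y': -0.01, 'z': 0.16, 'rx': 0.01, 'ry': -0.0, 'rz': 0.01} 
ends [519.9 310.1  13.9]
```

Call:
step_arm([
  {"x": 0,"y": 0,"z": 0.74,"rx": 0.02,"ry": 0.01,"rz": 0},
  {"x": 0,"y": 0,"z": 0.74,"rx": 0.02,"ry": 0.01,"rz": 0},
  {"x": 0,"y": 0,"z": 0.74,"rx": 0,"ry": 0,"rz": 0},
  {"x": 0,"y": 0,"z": 0.74,"rx": 0,"ry": 0,"rz": 0},
  {"x": 0,"y": 0,"z": 0.74,"rx": 0,"ry": 0,"rz": 0},
  {"x": 0,"y": 0,"z": 0.74,"rx": 0,"ry": 0,"rz": 0},
  {"x": 0,"y": 0,"z": 0.2,"rx": 0,"ry": 0,"rz": 0},
  {"x": 0,"y": 0,"z": 0.1,"rx": 0,"ry": 0,"rz": 0},
  {"x": 0,"y": 0,"z": 0,"rx": 0,"ry": 0,"rz": 0},
  {"x": 0,"y": 0,"z": 0,"rx": 0,"ry": 0,"rz": 0},
])

```text
t: 15.3
eef_pos: [520.6, 311.6, 15.2]
tcp_rot: [3.137, -0.006, 3.137]
ft_force: [0.6, 0.3, -0.7]
opening: 0.418
grip_force: 30.0
```

Call:
step_arm([
  {"x": 0,"y": 0,"z": 0.06,"rx": 0.04,"ry": -0.06,"rz": 0},
  {"x": 0,"y": 0,"z": 0.06,"rx": 0,"ry": 0,"rz": 0},
  {"x": 0,"y": 0,"z": 0.03,"rx": 0,"ry": 0,"rz": 0},
  {"x": 0,"y": 0,"z": 0,"rx": 0,"ry": 0,"rz": 0},
  {"x": 0,"y": 0,"z": 0,"rx": 0,"ry": 0,"rz": 0},
  {"x": 0,"y": 0,"z": 0,"rx": 0,"ry": 0,"rz": 0},
  {"x": 0,"y": 0,"z": 0,"rx": 0,"ry": 0,"rz": 0},
  {"x": 0,"y": 0,"z": 0,"rx": 0,"ry": 0,"rz": 0},
  {"x": 0,"y": 0,"z": 0,"rx": 0,"ry": 0,"rz": 0},
  {"x": 0,"y": 0,"z": 0,"rx": 0,"ry": 0,"rz": 0},
])

```text
t: 16.13
eef_pos: [520.3, 311.5, 10.8]
tcp_rot: [3.141, -0.001, 3.138]
ft_force: [-0.3, 0.4, 6.1]
opening: 0.416
grip_force: 30.0
```

Call:
step_arm([
  {"x": 0,"y": 0,"z": 0,"rx": 0,"ry": 0,"rz": 0},
  {"x": 0,"y": 0,"z": 0,"rx": 0,"ry": 0,"rz": 0},
  {"x": 0,"y": 0,"z": 0,"rx": 0,"ry": 0,"rz": 0},
  {"x": 0,"y": 0,"z": 0,"rx": 0,"ry": 0,"rz": 0},
  {"x": 0,"y": 0,"z": -0.3,"rx": 0,"ry": 0,"rz": 0},
  {"x": 0,"y": 0,"z": -0.8,"rx": 0,"ry": 0,"rz": 0},
  {"x": 0,"y": 0,"z": -0.9,"rx": 0,"ry": 0,"rz": 0},
  {"x": 0,"y": 0,"z": -0.9,"rx": 0,"ry": 0,"rz": 0},
  {"x": 0,"y": 0,"z": -0.9,"rx": 0,"ry": 0,"rz": 0},
  {"x": 0,"y": 0,"z": -0.9,"rx": 0,"ry": 0,"rz": 0},
], jaw=-0.4)

```text
t: 16.97
eef_pos: [520.2, 311.3, 129.5]
tcp_rot: [3.142, -0.001, 3.138]
ft_force: [0.8, -0.2, 0.3]
opening: 0.7
grip_force: 0.0
```

```bash
python3 - <<'E'
from h import *
c=read_camera('wrist'); save('w4',c)
plan(([455,-180,160],DOWN(np.pi-.1),20),([434.5,-328,60],DOWN(np.pi-.157),7),([434.5,-328,6],DOWN(np.pi-.157),3))
E
```

```text
t 17.02 at [521.7 312.1 133.8] [3.139 0.004 3.138] open 66.6 grip 0.0
20 rows {'x': 0.08, 'y': -0.99, 'z': -0.05, 'rx': 0.0, 'ry': 0.0, 'rz': 0.05} 
7 rows {'x': 0.02, 'y': -0.86, 'z': 0.56, 'rx': 0.0, 'ry': 0.01, 'rz': 0.08} 
3 rows {'x': -0.01, 'y': 0.01, 'z': 0.71, 'rx': 0.01, 'ry': -0.01, 'rz': -0.01} 
ends [ 434.4 -327.8    5.7]
```

View pics/w4.png

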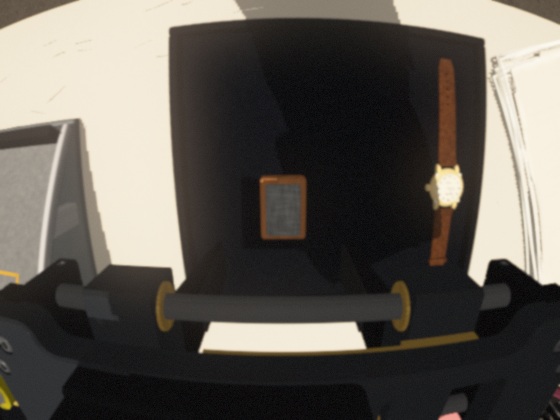

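The wrist view shows the rest upright in the black tray at (283,208), and the watch is undisturbed. On to the second rest.

Call:
step_arm([
  {"x": 0.08,"y": -0.99,"z": -0.05,"rx": 0,"ry": 0,"rz": 0.05},
  {"x": 0.08,"y": -0.99,"z": -0.05,"rx": 0,"ry": 0,"rz": 0.05},
  {"x": 0.08,"y": -0.99,"z": -0.05,"rx": 0,"ry": 0,"rz": 0.05},
  {"x": 0.08,"y": -0.99,"z": -0.05,"rx": 0,"ry": 0,"rz": 0.05},
  {"x": 0.08,"y": -0.99,"z": -0.05,"rx": 0,"ry": 0,"rz": 0.05},
  {"x": 0.08,"y": -0.99,"z": -0.05,"rx": 0,"ry": 0,"rz": 0.05},
  {"x": 0.08,"y": -0.99,"z": -0.05,"rx": 0,"ry": 0,"rz": 0.05},
  {"x": 0.08,"y": -0.99,"z": -0.05,"rx": 0,"ry": 0,"rz": 0.05},
  {"x": 0.08,"y": -0.99,"z": -0.05,"rx": 0,"ry": 0,"rz": 0.05},
  {"x": 0.08,"y": -0.99,"z": -0.05,"rx": 0,"ry": 0,"rz": 0.05},
])

```text
t: 17.85
eef_pos: [493.5, 63.4, 140.9]
tcp_rot: [-3.141, -0.001, 3.087]
ft_force: [0.2, -0.8, -0.4]
opening: 0.7
grip_force: 0.0
```

Call:
step_arm([
  {"x": 0.08,"y": -0.99,"z": -0.05,"rx": 0,"ry": 0,"rz": 0.05},
  {"x": 0.08,"y": -0.99,"z": -0.05,"rx": 0,"ry": 0,"rz": 0.05},
  {"x": 0.08,"y": -0.99,"z": -0.05,"rx": 0,"ry": 0,"rz": 0.05},
  {"x": 0.08,"y": -0.99,"z": -0.05,"rx": 0,"ry": 0,"rz": 0.05},
  {"x": 0.08,"y": -0.99,"z": -0.05,"rx": 0,"ry": 0,"rz": 0.05},
  {"x": 0.08,"y": -0.99,"z": -0.05,"rx": 0,"ry": 0,"rz": 0.05},
  {"x": 0.08,"y": -0.99,"z": -0.05,"rx": 0,"ry": 0,"rz": 0.05},
  {"x": 0.08,"y": -0.99,"z": -0.05,"rx": 0,"ry": 0,"rz": 0.05},
  {"x": 0.08,"y": -0.99,"z": -0.05,"rx": 0,"ry": 0,"rz": 0.05},
  {"x": 0.08,"y": -0.99,"z": -0.05,"rx": 0,"ry": 0,"rz": 0.05},
])

```text
t: 18.68
eef_pos: [454.5, -181.9, 153.5]
tcp_rot: [-3.141, -0.001, 3.037]
ft_force: [0.3, 0.1, -0.6]
opening: 0.698
grip_force: 0.0
```

Call:
step_arm([
  {"x": 0.02,"y": -0.86,"z": 0.56,"rx": 0,"ry": 0,"rz": 0.08},
  {"x": 0.02,"y": -0.86,"z": 0.56,"rx": 0,"ry": 0,"rz": 0.08},
  {"x": 0.02,"y": -0.86,"z": 0.56,"rx": 0,"ry": 0,"rz": 0.08},
  {"x": 0.02,"y": -0.86,"z": 0.56,"rx": 0,"ry": 0,"rz": 0.08},
  {"x": 0.02,"y": -0.86,"z": 0.56,"rx": 0,"ry": 0,"rz": 0.08},
  {"x": 0.02,"y": -0.86,"z": 0.56,"rx": 0,"ry": 0,"rz": 0.08},
  {"x": 0.02,"y": -0.86,"z": 0.56,"rx": 0,"ry": 0,"rz": 0.08},
  {"x": 0,"y": 0,"z": 0.4,"rx": 0,"ry": 0,"rz": 0},
  {"x": 0,"y": 0,"z": 0.4,"rx": 0,"ry": 0,"rz": 0},
  {"x": 0,"y": 0,"z": 0,"rx": 0,"ry": 0,"rz": 0},
])

```text
t: 19.52
eef_pos: [431.4, -328.5, 33.6]
tcp_rot: [3.14, -0.004, 2.981]
ft_force: [-1.4, 0.3, -1.2]
opening: 0.703
grip_force: 0.0
```

```bash
python3 - <<'E'
from h import *
c=read_camera('wrist'); save('w5',c)
plan(([434.5,-328,6],DOWN(np.pi-.157),4))
E
```

```text
t 19.57 at [ 431.8 -328.5   34.6] [ 3.141e+00 -3.000e-03  2.982e+00] open 66.7 grip 0.0
4 rows {'x': -0.03, 'y': 0.01, 'z': 0.29, 'rx': 0.0, 'ry': -0.01, 'rz': -0.01} 
ends [ 434.9 -327.9    5.6]
```

View pics/w5.png

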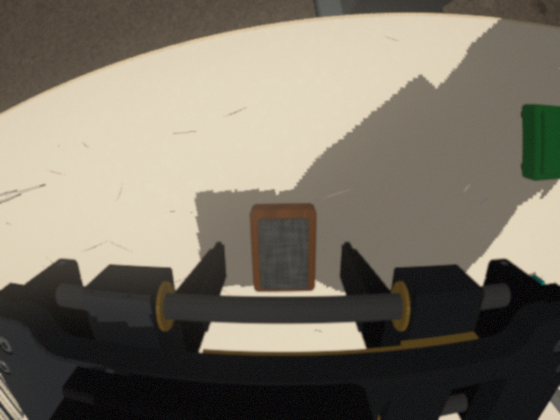

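The second rest is centred between the fingers (cols 250–316) and square with them. I'll descend, grip and lift.

Call:
step_arm([
  {"x": -0.03,"y": 0.01,"z": 0.29,"rx": 0,"ry": 0,"rz": 0},
  {"x": -0.03,"y": 0.01,"z": 0.29,"rx": 0,"ry": 0,"rz": 0},
  {"x": -0.03,"y": 0.01,"z": 0.29,"rx": 0,"ry": 0,"rz": 0},
  {"x": -0.03,"y": 0.01,"z": 0.29,"rx": 0,"ry": 0,"rz": 0},
  {"x": 0,"y": 0,"z": 0,"rx": 0,"ry": 0,"rz": 0},
  {"x": 0,"y": 0,"z": 0,"rx": 0,"ry": 0,"rz": 0},
  {"x": 0,"y": 0,"z": 0,"rx": 0,"ry": 0,"rz": 0},
  {"x": 0,"y": 0,"z": 0,"rx": 0,"ry": 0,"rz": 0},
  {"x": 0,"y": 0,"z": 0,"rx": 0,"ry": 0,"rz": 0},
  {"x": 0,"y": 0,"z": 0,"rx": 0,"ry": 0,"rz": 0},
])

```text
t: 20.4
eef_pos: [435.2, -329.1, 6.4]
tcp_rot: [-3.141, -0.001, 2.982]
ft_force: [0.5, -0.3, -0.2]
opening: 0.7
grip_force: 0.0
```

Call:
step_arm([
  {"x": 0,"y": 0,"z": 0,"rx": 0,"ry": 0,"rz": 0},
  {"x": 0,"y": 0,"z": 0,"rx": 0,"ry": 0,"rz": 0},
  {"x": 0,"y": 0,"z": 0,"rx": 0,"ry": 0,"rz": 0},
  {"x": 0,"y": 0,"z": 0,"rx": 0,"ry": 0,"rz": 0},
  {"x": 0,"y": 0,"z": 0,"rx": 0,"ry": 0,"rz": 0},
  {"x": 0,"y": 0,"z": 0,"rx": 0,"ry": 0,"rz": 0},
  {"x": 0,"y": 0,"z": 0,"rx": 0,"ry": 0,"rz": 0},
  {"x": 0,"y": 0,"z": 0,"rx": 0,"ry": 0,"rz": 0},
  {"x": 0,"y": 0,"z": -0.2,"rx": 0,"ry": 0,"rz": 0},
  {"x": 0,"y": 0,"z": -0.8,"rx": 0,"ry": 0,"rz": 0},
], jaw=1)

```text
t: 21.23
eef_pos: [434.2, -328.1, 29.5]
tcp_rot: [3.139, -0.005, 2.981]
ft_force: [-0.6, 0.7, -0.4]
opening: 0.419
grip_force: 29.9
```

```bash
python3 - <<'E'
from h import *
plan(([436,-320,130],DOWN(np.pi-.157),5),(ramp(-70,0,120),LEAN,15),(ramp(0,0,20),LEAN,8))
E
```

```text
t 21.23 at [ 434.2 -328.1   29.5] [ 3.139 -0.005  2.981] open 39.8 grip 29.9
5 rows {'x': -0.0, 'y': 0.07, 'z': -0.8, 'rx': 0.0, 'ry': -0.01, 'rz': -0.01} 
15 rows {'x': -0.04, 'y': 0.93, 'z': -0.12, 'rx': -0.02, 'ry': -0.33, 'rz': -0.08} 
8 rows {'x': -0.35, 'y': -0.01, 'z': 0.51, 'rx': 0.0, 'ry': 0.01, 'rz': -0.0} 
ends [583.9  20.7 121.9]
```

Call:
step_arm([
  {"x": 0,"y": 0.07,"z": -0.8,"rx": 0,"ry": 0,"rz": 0},
  {"x": 0,"y": 0.07,"z": -0.8,"rx": 0,"ry": 0,"rz": 0},
  {"x": 0,"y": 0.07,"z": -0.8,"rx": 0,"ry": 0,"rz": 0},
  {"x": 0,"y": 0.07,"z": -0.8,"rx": 0,"ry": 0,"rz": 0},
  {"x": 0,"y": 0.07,"z": -0.8,"rx": 0,"ry": 0,"rz": 0},
  {"x": -0.04,"y": 0.93,"z": -0.12,"rx": -0.02,"ry": -0.33,"rz": -0.08},
  {"x": -0.04,"y": 0.93,"z": -0.12,"rx": -0.02,"ry": -0.33,"rz": -0.08},
  {"x": -0.04,"y": 0.93,"z": -0.12,"rx": -0.02,"ry": -0.33,"rz": -0.08},
  {"x": -0.04,"y": 0.93,"z": -0.12,"rx": -0.02,"ry": -0.33,"rz": -0.08},
  {"x": -0.04,"y": 0.93,"z": -0.12,"rx": -0.02,"ry": -0.33,"rz": -0.08},
])

```text
t: 22.07
eef_pos: [457.3, -204.8, 147.2]
tcp_rot: [3.135, 0.165, 3.021]
ft_force: [1.1, -0.0, -0.6]
opening: 0.419
grip_force: 29.9
```

Call:
step_arm([
  {"x": -0.04,"y": 0.93,"z": -0.12,"rx": -0.02,"ry": -0.33,"rz": -0.08},
  {"x": -0.04,"y": 0.93,"z": -0.12,"rx": -0.02,"ry": -0.33,"rz": -0.08},
  {"x": -0.04,"y": 0.93,"z": -0.12,"rx": -0.02,"ry": -0.33,"rz": -0.08},
  {"x": -0.04,"y": 0.93,"z": -0.12,"rx": -0.02,"ry": -0.33,"rz": -0.08},
  {"x": -0.04,"y": 0.93,"z": -0.12,"rx": -0.02,"ry": -0.33,"rz": -0.08},
  {"x": -0.04,"y": 0.93,"z": -0.12,"rx": -0.02,"ry": -0.33,"rz": -0.08},
  {"x": -0.04,"y": 0.93,"z": -0.12,"rx": -0.02,"ry": -0.33,"rz": -0.08},
  {"x": -0.04,"y": 0.93,"z": -0.12,"rx": -0.02,"ry": -0.33,"rz": -0.08},
  {"x": -0.04,"y": 0.93,"z": -0.12,"rx": -0.02,"ry": -0.33,"rz": -0.08},
  {"x": -0.04,"y": 0.93,"z": -0.12,"rx": -0.02,"ry": -0.33,"rz": -0.08},
])

```text
t: 22.9
eef_pos: [476.5, 26.7, 180.0]
tcp_rot: [3.141, 0.496, 3.104]
ft_force: [0.3, 0.0, -1.6]
opening: 0.418
grip_force: 29.9
```

```bash
python3 - <<'E'
from h import *
plan((ramp(0,0,18),LEAN,8))
E
```

```text
t 22.9 at [476.5  26.7 180. ] [3.141 0.496 3.104] open 39.7 grip 29.9
8 rows {'x': -0.34, 'y': -0.01, 'z': 0.52, 'rx': -0.0, 'ry': 0.01, 'rz': -0.01} 
ends [585.5  20.9 120.6]
```

Call:
step_arm([
  {"x": -0.34,"y": -0.01,"z": 0.52,"rx": 0,"ry": 0.01,"rz": 0},
  {"x": -0.34,"y": -0.01,"z": 0.52,"rx": 0,"ry": 0.01,"rz": 0},
  {"x": -0.34,"y": -0.01,"z": 0.52,"rx": 0,"ry": 0.01,"rz": 0},
  {"x": -0.34,"y": -0.01,"z": 0.52,"rx": 0,"ry": 0.01,"rz": 0},
  {"x": -0.34,"y": -0.01,"z": 0.52,"rx": 0,"ry": 0.01,"rz": 0},
  {"x": -0.34,"y": -0.01,"z": 0.52,"rx": 0,"ry": 0.01,"rz": 0},
  {"x": -0.34,"y": -0.01,"z": 0.52,"rx": 0,"ry": 0.01,"rz": 0},
  {"x": -0.34,"y": -0.01,"z": 0.52,"rx": 0,"ry": 0.01,"rz": 0},
  {"x": 0,"y": 0,"z": 0,"rx": 0,"ry": 0,"rz": 0},
  {"x": 0,"y": 0,"z": 0,"rx": 0,"ry": 0,"rz": 0},
])

```text
t: 23.73
eef_pos: [585.2, 19.4, 119.5]
tcp_rot: [-3.141, 0.485, 3.104]
ft_force: [-0.5, 0.4, -0.5]
opening: 0.415
grip_force: 29.9
```

```bash
python3 - <<'E'
from h import *
plan((ramp(0,0,7),LEAN,4))
E
```

```text
t 23.73 at [585.2  19.4 119.5] [-3.141  0.485  3.104] open 39.5 grip 29.9
4 rows {'x': -0.0, 'y': 0.02, 'z': 0.09, 'rx': -0.01, 'ry': -0.01, 'rz': -0.01} 
ends [589.5  21.3 111.5]
```

Call:
step_arm([
  {"x": 0,"y": 0.02,"z": 0.1,"rx": 0,"ry": 0,"rz": 0},
  {"x": 0,"y": 0.02,"z": 0.1,"rx": 0,"ry": 0,"rz": 0},
  {"x": 0,"y": 0.02,"z": 0.1,"rx": 0,"ry": 0,"rz": 0},
  {"x": 0,"y": 0,"z": 0.06,"rx": 0,"ry": 0,"rz": 0},
  {"x": 0,"y": 0,"z": 0.03,"rx": 0,"ry": 0,"rz": 0},
  {"x": 0,"y": 0,"z": 0.02,"rx": 0,"ry": 0,"rz": 0},
  {"x": 0,"y": 0,"z": 0,"rx": 0,"ry": 0,"rz": 0},
  {"x": 0,"y": 0,"z": 0,"rx": 0,"ry": 0,"rz": 0},
  {"x": 0,"y": 0,"z": 0,"rx": 0,"ry": 0,"rz": 0},
  {"x": 0,"y": 0,"z": 0,"rx": 0,"ry": 0,"rz": 0},
])

```text
t: 24.57
eef_pos: [590.4, 20.7, 110.8]
tcp_rot: [-3.141, 0.486, 3.104]
ft_force: [-0.1, 0.1, -0.7]
opening: 0.419
grip_force: 29.9
```

Call:
step_arm([
  {"x": 0,"y": 0,"z": 0.02,"rx": 0,"ry": 0,"rz": 0},
  {"x": 0,"y": 0,"z": 0,"rx": 0,"ry": 0,"rz": 0},
  {"x": 0,"y": 0,"z": 0.02,"rx": 0,"ry": 0,"rz": 0},
  {"x": 0,"y": 0,"z": 0,"rx": 0,"ry": 0,"rz": 0},
  {"x": 0,"y": 0,"z": 0,"rx": 0,"ry": 0,"rz": 0},
  {"x": 0,"y": 0,"z": 0,"rx": 0,"ry": 0,"rz": 0},
  {"x": 0,"y": 0,"z": 0,"rx": 0,"ry": 0,"rz": 0},
  {"x": 0,"y": 0,"z": 0,"rx": 0,"ry": 0,"rz": 0},
  {"x": 0,"y": 0,"z": 0,"rx": 0,"ry": 0,"rz": 0},
  {"x": 0,"y": 0,"z": 0,"rx": 0,"ry": 0,"rz": 0},
])

```text
t: 25.4
eef_pos: [590.5, 20.7, 110.7]
tcp_rot: [-3.141, 0.487, 3.104]
ft_force: [-10.2, -0.8, 13.0]
opening: 0.418
grip_force: 30.0
```

Call:
step_arm([
  {"x": 0,"y": 0,"z": 0,"rx": 0,"ry": 0,"rz": 0},
  {"x": 0,"y": 0,"z": 0,"rx": 0,"ry": 0,"rz": 0},
  {"x": 0,"y": 0,"z": 0,"rx": 0,"ry": 0,"rz": 0},
  {"x": 0,"y": 0,"z": 0,"rx": 0,"ry": 0,"rz": 0},
  {"x": 0,"y": 0,"z": 0,"rx": 0,"ry": 0,"rz": 0},
  {"x": 0,"y": 0,"z": 0,"rx": 0,"ry": 0,"rz": 0},
  {"x": 0,"y": 0,"z": 0,"rx": 0,"ry": 0,"rz": 0},
  {"x": 0,"y": 0,"z": 0,"rx": 0,"ry": 0,"rz": 0},
  {"x": 0,"y": 0,"z": 0,"rx": 0,"ry": 0,"rz": 0},
  {"x": 0,"y": 0,"z": 0,"rx": 0,"ry": 0,"rz": 0},
], jaw=-0.4)

```text
t: 26.23
eef_pos: [590.9, 20.6, 109.8]
tcp_rot: [-3.141, 0.486, 3.104]
ft_force: [0.8, 1.0, -0.2]
opening: 0.698
grip_force: 0.0
```

Call:
step_arm([
  {"x": 0,"y": 0,"z": 0,"rx": 0,"ry": 0,"rz": 0},
  {"x": 0,"y": 0,"z": 0,"rx": 0,"ry": 0,"rz": 0},
  {"x": 0,"y": 0,"z": 0,"rx": 0,"ry": 0,"rz": 0},
  {"x": 0,"y": 0,"z": 0,"rx": 0,"ry": 0,"rz": 0},
  {"x": 0,"y": 0,"z": 0,"rx": 0,"ry": 0,"rz": 0},
  {"x": 0,"y": 0,"z": 0,"rx": 0,"ry": 0,"rz": 0},
  {"x": 0,"y": 0,"z": 0,"rx": 0,"ry": 0,"rz": 0},
  {"x": 0,"y": 0,"z": 0,"rx": 0,"ry": 0,"rz": 0},
  {"x": 0,"y": 0,"z": 0,"rx": 0,"ry": 0,"rz": 0},
  {"x": 0,"y": 0,"z": 0,"rx": 0,"ry": 0,"rz": 0},
])

```text
t: 27.07
eef_pos: [590.9, 20.6, 109.8]
tcp_rot: [-3.141, 0.486, 3.104]
ft_force: [-0.7, -0.5, 0.0]
opening: 0.7
grip_force: 0.0
```

```bash
python3 - <<'E'
from h import *
c=read_camera('wrist'); save('w6',c)
plan((ramp(0,0,80),LEAN,4),(ramp(-137,0,50),LEAN,6),(ramp(-137,0,7),LEAN,3))
E
```

```text
t 27.12 at [590.9  20.6 109.8] [-3.141  0.486  3.104] open 66.7 grip 0.0
4 rows {'x': 0.01, 'y': 0.0, 'z': -0.75, 'rx': -0.01, 'ry': -0.01, 'rz': -0.01} 
6 rows {'x': 0.91, 'y': 0.0, 'z': 0.2, 'rx': 0.0, 'ry': 0.0, 'rz': -0.0} 
3 rows {'x': 0.0, 'y': 0.0, 'z': 0.57, 'rx': 0.0, 'ry': 0.0, 'rz': -0.0} 
ends [468.7  24.8  47.2]
```

View pics/w6.png

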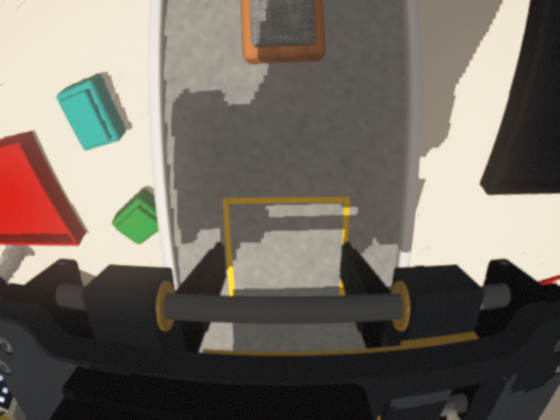

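The second rest slid down to the stop and lies square against it (cols 243–325, centre 284). I'll pick it up there and take it to the red tray.

Call:
step_arm([
  {"x": 0,"y": 0,"z": -0.75,"rx": 0,"ry": 0,"rz": 0},
  {"x": 0,"y": 0,"z": -0.75,"rx": 0,"ry": 0,"rz": 0},
  {"x": 0,"y": 0,"z": -0.75,"rx": 0,"ry": 0,"rz": 0},
  {"x": 0,"y": 0,"z": -0.75,"rx": 0,"ry": 0,"rz": 0},
  {"x": 0.91,"y": 0,"z": 0.2,"rx": 0,"ry": 0,"rz": 0},
  {"x": 0.91,"y": 0,"z": 0.2,"rx": 0,"ry": 0,"rz": 0},
  {"x": 0.91,"y": 0,"z": 0.2,"rx": 0,"ry": 0,"rz": 0},
  {"x": 0.91,"y": 0,"z": 0.2,"rx": 0,"ry": 0,"rz": 0},
  {"x": 0.91,"y": 0,"z": 0.2,"rx": 0,"ry": 0,"rz": 0},
  {"x": 0.91,"y": 0,"z": 0.2,"rx": 0,"ry": 0,"rz": 0},
])

```text
t: 27.95
eef_pos: [484.3, 22.8, 126.0]
tcp_rot: [3.125, 0.467, 3.105]
ft_force: [0.3, -0.1, 0.8]
opening: 0.7
grip_force: 0.0
```

```bash
python3 - <<'E'
from h import *
c=read_camera('wrist'); save('w7',c)
plan((ramp(-137,0,7),LEAN,4))
# where the rest is: top-camera depth may be hidden; check in wrist image columns of orange rim
h=cv2.cvtColor(cv2.imread('pics/w7.png'),cv2.COLOR_BGR2HSV)
m=(h[...,0]>5)&(h[...,0]<18)&(h[...,1]>130); m[:,:200]=0;m[:,360:]=0; m[300:]=0
v,u=np.nonzero(m); print('rim u',np.percentile(u,[2,50,98]),'v',np.percentile(v,[2,50,98]),len(u))
E
```

```text
t 28.0 at [482.4  23.1 125.2] [3.124 0.465 3.105] open 66.8 grip 0.0
4 rows {'x': 0.48, 'y': 0.01, 'z': 0.64, 'rx': 0.04, 'ry': -0.06, 'rz': -0.01} 
ends [468.9  25.2  46.4]
rim u [255. 285. 311.] v [121. 154. 200.] 1104
```

```bash
python3 - <<'E'
from h import *
s=state(); print(s['joints'].round(3),s['qvel'].round(3))
plan((ramp(-137,0,50),LEAN,8))
E
```

```text
[-0.12   0.341  2.301  0.977  0.066 -2.622] [ 0.008  0.001 -0.036 -0.5    0.009  0.535]
t 28.0 at [482.4  23.1 125.2] [3.124 0.465 3.105] open 66.8 grip 0.0
8 rows {'x': 0.24, 'y': 0.01, 'z': 0.1, 'rx': 0.02, 'ry': -0.03, 'rz': -0.0} 
ends [448.9  26.5  85.5]
```

The 28° lean is close to a wrist singularity this low on the ramp (q5 is at its limit). Any pitch works on the rest's parallel sides, so I'll take it with a smaller lean.

```bash
cat >> h.py <<'E'
def LE(a,yaw=YR): return Ro.from_euler('z',yaw)*Ro.from_euler('y',-a)*Ro.from_euler('xyz',[np.pi,0,np.pi])
E
python3 - <<'E'
from h import *
plan((ramp(-139,0,8)+[-15,0,80],LE(.2),10),(ramp(-139,0,8),LE(.2),5))
E
```

```text
t 28.0 at [482.4  23.1 125.2] [3.124 0.465 3.105] open 66.8 grip 0.0
10 rows {'x': 0.11, 'y': 0.0, 'z': -0.05, 'rx': 0.02, 'ry': 0.26, 'rz': -0.0} 
5 rows {'x': 0.02, 'y': 0.01, 'z': 0.66, 'rx': -0.01, 'ry': 0.01, 'rz': -0.0} 
ends [466.5  24.7  46.3]
```

Call:
step_arm([
  {"x": 0.11,"y": 0,"z": -0.05,"rx": 0.02,"ry": 0.26,"rz": 0},
  {"x": 0.11,"y": 0,"z": -0.05,"rx": 0.02,"ry": 0.26,"rz": 0},
  {"x": 0.11,"y": 0,"z": -0.05,"rx": 0.02,"ry": 0.26,"rz": 0},
  {"x": 0.11,"y": 0,"z": -0.05,"rx": 0.02,"ry": 0.26,"rz": 0},
  {"x": 0.11,"y": 0,"z": -0.05,"rx": 0.02,"ry": 0.26,"rz": 0},
  {"x": 0.11,"y": 0,"z": -0.05,"rx": 0.02,"ry": 0.26,"rz": 0},
  {"x": 0.11,"y": 0,"z": -0.05,"rx": 0.02,"ry": 0.26,"rz": 0},
  {"x": 0.11,"y": 0,"z": -0.05,"rx": 0.02,"ry": 0.26,"rz": 0},
  {"x": 0.11,"y": 0,"z": -0.05,"rx": 0.02,"ry": 0.26,"rz": 0},
  {"x": 0.11,"y": 0,"z": -0.05,"rx": 0.02,"ry": 0.26,"rz": 0},
])

```text
t: 28.83
eef_pos: [457.7, 24.7, 128.2]
tcp_rot: [3.141, 0.233, 3.107]
ft_force: [0.1, 0.3, -0.2]
opening: 0.7
grip_force: 0.0
```

```bash
python3 - <<'E'
from h import *
print(state()['joints'].round(3))
plan((ramp(-139,0,30),LE(.2),6),(ramp(-139,0,8),LE(.2),4))
E
```

```text
[-0.1    0.325  2.199  0.043  0.386 -1.675]
t 28.83 at [457.7  24.7 128.2] [3.141 0.233 3.107] open 66.5 grip 0.0
6 rows {'x': 0.1, 'y': 0.0, 'z': 0.4, 'rx': 0.0, 'ry': 0.05, 'rz': -0.0} 
4 rows {'x': -0.06, 'y': 0.01, 'z': 0.21, 'rx': 0.0, 'ry': 0.01, 'rz': -0.01} 
ends [466.3  25.5  47. ]
```

Call:
step_arm([
  {"x": 0.1,"y": 0,"z": 0.4,"rx": 0,"ry": 0.05,"rz": 0},
  {"x": 0.1,"y": 0,"z": 0.4,"rx": 0,"ry": 0.05,"rz": 0},
  {"x": 0.1,"y": 0,"z": 0.4,"rx": 0,"ry": 0.05,"rz": 0},
  {"x": 0.1,"y": 0,"z": 0.4,"rx": 0,"ry": 0.05,"rz": 0},
  {"x": 0.1,"y": 0,"z": 0.4,"rx": 0,"ry": 0.05,"rz": 0},
  {"x": 0.1,"y": 0,"z": 0.4,"rx": 0,"ry": 0.05,"rz": 0},
  {"x": 0,"y": 0,"z": 0,"rx": 0,"ry": 0,"rz": 0},
  {"x": 0,"y": 0,"z": 0,"rx": 0,"ry": 0,"rz": 0},
  {"x": 0,"y": 0,"z": 0,"rx": 0,"ry": 0,"rz": 0},
  {"x": 0,"y": 0,"z": 0,"rx": 0,"ry": 0,"rz": 0},
])

```text
t: 29.67
eef_pos: [456.4, 25.5, 66.5]
tcp_rot: [3.138, 0.205, 3.108]
ft_force: [0.0, -0.0, 0.2]
opening: 0.7
grip_force: 0.0
```

```bash
python3 - <<'E'
from h import *
c=read_camera('wrist'); save('w8',c)
plan((ramp(-139,0,8),LE(.2),4))
E
```

```text
t 29.72 at [456.4  25.5  66.5] [3.138 0.205 3.108] open 66.6 grip 0.0
4 rows {'x': -0.06, 'y': -0.0, 'z': 0.21, 'rx': 0.01, 'ry': 0.01, 'rz': -0.0} 
ends [466.5  25.2  47.2]
```

View pics/w8.png

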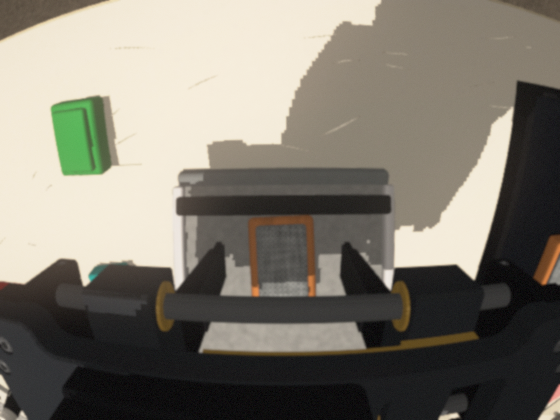

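The rest lies against the stop between the fingers (cols 248–314). Descend and grip.

Call:
step_arm([
  {"x": -0.06,"y": 0,"z": 0.21,"rx": 0.01,"ry": 0.01,"rz": 0},
  {"x": -0.06,"y": 0,"z": 0.21,"rx": 0.01,"ry": 0.01,"rz": 0},
  {"x": -0.06,"y": 0,"z": 0.21,"rx": 0.01,"ry": 0.01,"rz": 0},
  {"x": -0.06,"y": 0,"z": 0.21,"rx": 0.01,"ry": 0.01,"rz": 0},
  {"x": 0,"y": 0,"z": 0,"rx": 0,"ry": 0,"rz": 0},
  {"x": 0,"y": 0,"z": 0,"rx": 0,"ry": 0,"rz": 0},
  {"x": 0,"y": 0,"z": 0,"rx": 0,"ry": 0,"rz": 0},
  {"x": 0,"y": 0,"z": 0,"rx": 0,"ry": 0,"rz": 0},
  {"x": 0,"y": 0,"z": 0,"rx": 0,"ry": 0,"rz": 0},
  {"x": 0,"y": 0,"z": 0,"rx": 0,"ry": 0,"rz": 0},
])

```text
t: 30.55
eef_pos: [466.3, 25.2, 46.9]
tcp_rot: [-3.141, 0.2, 3.108]
ft_force: [-0.3, 0.2, -0.8]
opening: 0.701
grip_force: 0.0
```

Call:
step_arm([
  {"x": 0,"y": 0,"z": 0,"rx": 0,"ry": 0,"rz": 0},
  {"x": 0,"y": 0,"z": 0,"rx": 0,"ry": 0,"rz": 0},
  {"x": 0,"y": 0,"z": 0,"rx": 0,"ry": 0,"rz": 0},
  {"x": 0,"y": 0,"z": 0,"rx": 0,"ry": 0,"rz": 0},
  {"x": 0,"y": 0,"z": 0,"rx": 0,"ry": 0,"rz": 0},
  {"x": 0,"y": 0,"z": 0,"rx": 0,"ry": 0,"rz": 0},
  {"x": 0,"y": 0,"z": 0,"rx": 0,"ry": 0,"rz": 0},
  {"x": 0,"y": 0,"z": 0,"rx": 0,"ry": 0,"rz": 0},
  {"x": 0,"y": 0,"z": 0,"rx": 0,"ry": 0,"rz": 0},
  {"x": 0,"y": 0,"z": 0,"rx": 0,"ry": 0,"rz": 0},
], jaw=1)

```text
t: 31.38
eef_pos: [466.2, 25.2, 46.7]
tcp_rot: [-3.141, 0.2, 3.108]
ft_force: [-1.0, -0.3, 0.8]
opening: 0.421
grip_force: 29.7
```

```bash
python3 - <<'E'
from h import *
s=state(); R=Ro.from_euler('xyz',s['tcp_rot']); z=R.apply([0,0,1]); a=np.arctan2(z[0],-z[2]); b=a-np.radians(28)
d=S.inv().apply(s['eef_pos']-O); print('slope pos of tip',d,'lean',a,'tray lean',b)
T=np.array([613,-315,0]); Rl=LE(b,0.)
# lift up, travel, come down over the tray with the rest level
plan(([462,25,160],R,6),([560,-290,150],Rl,14),(T+[0,0,40],Rl,6),(T+[0,0,5+d[2]+2],Rl,3))
E
```

```text
slope pos of tip [-1.39375589e+02  1.29468719e-01  8.08855463e+00] lean 0.19949682050029974 tray lean -0.2891953700581126
t 31.38 at [466.2  25.2  46.7] [-3.141  0.2    3.108] open 40.0 grip 29.7
6 rows {'x': -0.12, 'y': -0.0, 'z': -0.75, 'rx': 0.0, 'ry': 0.0, 'rz': 0.0} 
14 rows {'x': -0.3, 'y': -0.9, 'z': 0.02, 'rx': 0.0, 'ry': 0.35, 'rz': -0.02} 
6 rows {'x': -0.56, 'y': -0.15, 'z': 0.61, 'rx': 0.0, 'ry': -0.0, 'rz': -0.01} 
3 rows {'x': -0.09, 'y': -0.01, 'z': 0.31, 'rx': 0.01, 'ry': -0.0, 'rz': 0.0} 
ends [ 612.7 -315.    15.2]
```

```bash
python3 - <<'E'
import numpy as np
P=np.load('top0.npy').reshape(-1,3); m=(P[:,0]>560)&(P[:,0]<800)&(P[:,1]<-190)&(P[:,1]>-460)&(P[:,2]>30)&(P[:,2]<400)
q=P[m]; print(m.sum(), q.min(0),q.max(0))
for a in range(560,800,30):
    k=(q[:,0]>=a)&(q[:,0]<a+30)
    if k.any(): print(a,k.sum(),q[k][:,1].min().round(),q[k][:,1].max().round(),q[k][:,2].max().round())
E
```

```text
717 [ 701.99324054 -401.14456261   30.67917715] [ 799.7898649  -190.22130133  124.70291456]
680 69 -400.0 -358.0 123.0
710 90 -401.0 -355.0 125.0
740 169 -331.0 -191.0 75.0
770 389 -347.0 -190.0 100.0
```

Call:
step_arm([
  {"x": -0.12,"y": 0,"z": -0.75,"rx": 0,"ry": 0,"rz": 0},
  {"x": -0.12,"y": 0,"z": -0.75,"rx": 0,"ry": 0,"rz": 0},
  {"x": -0.12,"y": 0,"z": -0.75,"rx": 0,"ry": 0,"rz": 0},
  {"x": -0.12,"y": 0,"z": -0.75,"rx": 0,"ry": 0,"rz": 0},
  {"x": -0.12,"y": 0,"z": -0.75,"rx": 0,"ry": 0,"rz": 0},
  {"x": -0.12,"y": 0,"z": -0.75,"rx": 0,"ry": 0,"rz": 0},
  {"x": 0,"y": 0,"z": 0,"rx": 0,"ry": 0,"rz": 0},
  {"x": 0,"y": 0,"z": 0,"rx": 0,"ry": 0,"rz": 0},
  {"x": 0,"y": 0,"z": 0,"rx": 0,"ry": 0,"rz": 0},
  {"x": 0,"y": 0,"z": 0,"rx": 0,"ry": 0,"rz": 0},
])

```text
t: 32.22
eef_pos: [461.1, 25.5, 159.5]
tcp_rot: [-3.141, 0.198, 3.108]
ft_force: [0.3, -0.3, -0.9]
opening: 0.42
grip_force: 29.7
```

```bash
python3 - <<'E'
from h import *
T=np.array([592,-300,0]); Rl=LE(-.289,0.)
plan(([550,-280,150],Rl,14),(T+[0,0,40],Rl,6))
E
```

```text
t 32.22 at [461.1  25.5 159.5] [-3.141  0.198  3.108] open 39.9 grip 29.7
14 rows {'x': -0.27, 'y': -0.87, 'z': 0.02, 'rx': 0.0, 'ry': 0.35, 'rz': -0.02} 
6 rows {'x': -0.49, 'y': -0.13, 'z': 0.62, 'rx': 0.0, 'ry': -0.01, 'rz': -0.01} 
ends [ 591.9 -300.4   40. ]
```

Call:
step_arm([
  {"x": -0.27,"y": -0.87,"z": 0.02,"rx": 0,"ry": 0.35,"rz": -0.02},
  {"x": -0.27,"y": -0.87,"z": 0.02,"rx": 0,"ry": 0.35,"rz": -0.02},
  {"x": -0.27,"y": -0.87,"z": 0.02,"rx": 0,"ry": 0.35,"rz": -0.02},
  {"x": -0.27,"y": -0.87,"z": 0.02,"rx": 0,"ry": 0.35,"rz": -0.02},
  {"x": -0.27,"y": -0.87,"z": 0.02,"rx": 0,"ry": 0.35,"rz": -0.02},
  {"x": -0.27,"y": -0.87,"z": 0.02,"rx": 0,"ry": 0.35,"rz": -0.02},
  {"x": -0.27,"y": -0.87,"z": 0.02,"rx": 0,"ry": 0.35,"rz": -0.02},
  {"x": -0.27,"y": -0.87,"z": 0.02,"rx": 0,"ry": 0.35,"rz": -0.02},
  {"x": -0.27,"y": -0.87,"z": 0.02,"rx": 0,"ry": 0.35,"rz": -0.02},
  {"x": -0.27,"y": -0.87,"z": 0.02,"rx": 0,"ry": 0.35,"rz": -0.02},
])

```text
t: 33.05
eef_pos: [523.4, -194.8, 157.3]
tcp_rot: [-3.141, -0.154, 3.127]
ft_force: [-0.1, 1.5, -0.7]
opening: 0.421
grip_force: 29.7
```

Call:
step_arm([
  {"x": -0.27,"y": -0.87,"z": 0.02,"rx": 0,"ry": 0.35,"rz": -0.02},
  {"x": -0.27,"y": -0.87,"z": 0.02,"rx": 0,"ry": 0.35,"rz": -0.02},
  {"x": -0.27,"y": -0.87,"z": 0.02,"rx": 0,"ry": 0.35,"rz": -0.02},
  {"x": -0.27,"y": -0.87,"z": 0.02,"rx": 0,"ry": 0.35,"rz": -0.02},
  {"x": -0.49,"y": -0.13,"z": 0.62,"rx": 0,"ry": 0,"rz": 0},
  {"x": -0.49,"y": -0.13,"z": 0.62,"rx": 0,"ry": 0,"rz": 0},
  {"x": -0.49,"y": -0.13,"z": 0.62,"rx": 0,"ry": 0,"rz": 0},
  {"x": -0.49,"y": -0.13,"z": 0.62,"rx": 0,"ry": 0,"rz": 0},
  {"x": 0,"y": 0,"z": 0,"rx": 0,"ry": 0,"rz": 0},
  {"x": 0,"y": 0,"z": 0,"rx": 0,"ry": 0,"rz": 0},
])

```text
t: 33.88
eef_pos: [577.0, -293.7, 76.0]
tcp_rot: [3.139, -0.293, 3.136]
ft_force: [-1.6, 1.5, 0.2]
opening: 0.419
grip_force: 29.7
```

```bash
python3 - <<'E'
from h import *
T=np.array([592,-300,0]); Rl=LE(-.289,0.)
plan((T+[0,0,18],Rl,6),(T+[0,0,14],Rl,2))
E
```

```text
t 33.88 at [ 577.  -293.7   76. ] [ 3.139 -0.293  3.136] open 39.8 grip 29.7
6 rows {'x': -0.21, 'y': -0.04, 'z': 0.34, 'rx': 0.01, 'ry': -0.01, 'rz': -0.01} 
2 rows {'x': -0.01, 'y': -0.01, 'z': 0.08, 'rx': -0.01, 'ry': 0.01, 'rz': 0.0} 
ends [ 591.8 -300.2   14.2]
```

Call:
step_arm([
  {"x": -0.21,"y": -0.04,"z": 0.34,"rx": 0,"ry": -0.01,"rz": 0},
  {"x": -0.21,"y": -0.04,"z": 0.34,"rx": 0,"ry": -0.01,"rz": 0},
  {"x": -0.21,"y": -0.04,"z": 0.34,"rx": 0,"ry": -0.01,"rz": 0},
  {"x": -0.21,"y": -0.04,"z": 0.34,"rx": 0,"ry": -0.01,"rz": 0},
  {"x": -0.21,"y": -0.04,"z": 0.34,"rx": 0,"ry": 0,"rz": 0},
  {"x": -0.21,"y": -0.04,"z": 0.34,"rx": 0,"ry": 0,"rz": 0},
  {"x": 0,"y": 0,"z": 0,"rx": 0,"ry": 0,"rz": 0},
  {"x": -0.02,"y": 0,"z": 0.06,"rx": 0,"ry": 0,"rz": 0},
  {"x": -0.02,"y": 0,"z": 0.06,"rx": 0,"ry": 0,"rz": 0},
  {"x": 0,"y": 0,"z": 0,"rx": 0,"ry": 0,"rz": 0},
])

```text
t: 34.72
eef_pos: [593.5, -300.2, 17.1]
tcp_rot: [3.141, -0.286, 3.136]
ft_force: [0.7, 0.1, -1.5]
opening: 0.419
grip_force: 29.7
```

Call:
step_arm([
  {"x": 0,"y": 0,"z": 0,"rx": 0,"ry": 0,"rz": 0},
  {"x": -0.01,"y": 0,"z": 0.03,"rx": 0,"ry": 0,"rz": 0},
  {"x": 0,"y": 0,"z": 0,"rx": 0,"ry": 0,"rz": 0},
  {"x": 0,"y": 0,"z": 0,"rx": 0,"ry": 0,"rz": 0},
  {"x": 0,"y": 0,"z": 0,"rx": 0,"ry": 0,"rz": 0},
  {"x": 0,"y": 0,"z": 0,"rx": 0,"ry": 0,"rz": 0},
  {"x": 0,"y": 0,"z": 0,"rx": 0,"ry": 0,"rz": 0},
  {"x": 0,"y": 0,"z": 0,"rx": 0,"ry": 0,"rz": 0},
  {"x": 0,"y": 0,"z": 0,"rx": 0,"ry": 0,"rz": 0},
  {"x": 0,"y": 0,"z": 0,"rx": 0,"ry": 0,"rz": 0},
])

```text
t: 35.55
eef_pos: [593.5, -300.2, 16.2]
tcp_rot: [3.141, -0.286, 3.136]
ft_force: [1.0, -0.2, -1.3]
opening: 0.42
grip_force: 29.7
```

Still about 3 mm above the floor. I'll step down to contact.

Call:
step_arm([
  {"x": -0.01,"y": 0,"z": 0.04,"rx": 0,"ry": 0,"rz": 0},
  {"x": -0.01,"y": 0,"z": 0.04,"rx": 0,"ry": 0,"rz": 0},
  {"x": 0,"y": 0,"z": 0,"rx": 0,"ry": 0,"rz": 0},
  {"x": -0.01,"y": 0,"z": 0.03,"rx": 0,"ry": 0,"rz": 0},
  {"x": 0,"y": 0,"z": 0,"rx": 0,"ry": 0,"rz": 0},
  {"x": 0,"y": 0,"z": 0,"rx": 0,"ry": 0,"rz": 0},
  {"x": 0,"y": 0,"z": 0,"rx": 0,"ry": 0,"rz": 0},
  {"x": 0,"y": 0,"z": 0,"rx": 0,"ry": 0,"rz": 0},
  {"x": 0,"y": 0,"z": 0,"rx": 0,"ry": 0,"rz": 0},
  {"x": 0,"y": 0,"z": 0,"rx": 0,"ry": 0,"rz": 0},
])

```text
t: 36.38
eef_pos: [593.5, -300.2, 13.4]
tcp_rot: [3.141, -0.286, 3.136]
ft_force: [0.3, 0.3, -0.6]
opening: 0.418
grip_force: 29.7
```

Call:
step_arm([
  {"x": 0,"y": 0,"z": 0.02,"rx": 0,"ry": 0,"rz": 0},
  {"x": 0,"y": 0,"z": 0,"rx": 0,"ry": 0,"rz": 0},
  {"x": 0,"y": 0,"z": 0,"rx": 0,"ry": 0,"rz": 0},
  {"x": 0,"y": 0,"z": 0,"rx": 0,"ry": 0,"rz": 0},
  {"x": 0,"y": 0,"z": 0,"rx": 0,"ry": 0,"rz": 0},
  {"x": 0.1,"y": 0,"z": -0.3,"rx": 0,"ry": 0,"rz": 0},
  {"x": 0.2,"y": 0,"z": -0.8,"rx": 0,"ry": 0,"rz": 0},
  {"x": 0.25,"y": 0,"z": -0.9,"rx": 0,"ry": 0,"rz": 0},
  {"x": 0.25,"y": 0,"z": -0.9,"rx": 0,"ry": 0,"rz": 0},
  {"x": 0.25,"y": 0,"z": -0.9,"rx": 0,"ry": 0,"rz": 0},
], jaw=-0.4)

```text
t: 37.22
eef_pos: [594.9, -300.2, 113.1]
tcp_rot: [3.141, -0.286, 3.136]
ft_force: [-0.1, 0.3, -0.5]
opening: 0.698
grip_force: 0.0
```

Call:
step_arm([
  {"x": 0.9,"y": 0,"z": -0.7,"rx": 0,"ry": 0,"rz": 0},
  {"x": 0.9,"y": 0,"z": -0.7,"rx": 0,"ry": 0,"rz": 0},
  {"x": 0.9,"y": 0,"z": -0.7,"rx": 0,"ry": 0,"rz": 0},
  {"x": 0.9,"y": 0,"z": -0.7,"rx": 0,"ry": 0,"rz": 0},
  {"x": 0.5,"y": 0,"z": -0.3,"rx": 0,"ry": 0,"rz": 0},
  {"x": 0,"y": 0,"z": 0,"rx": 0,"ry": 0,"rz": 0},
  {"x": 0,"y": 0,"z": 0,"rx": 0,"ry": 0,"rz": 0},
  {"x": 0,"y": 0,"z": 0,"rx": 0,"ry": 0,"rz": 0},
  {"x": 0,"y": 0,"z": 0,"rx": 0,"ry": 0,"rz": 0},
  {"x": 0,"y": 0,"z": 0,"rx": 0,"ry": 0,"rz": 0},
])

```text
t: 38.05
eef_pos: [518.8, -299.6, 213.3]
tcp_rot: [3.14, -0.288, 3.136]
ft_force: [-0.4, 1.0, 0.2]
opening: 0.706
grip_force: 0.0
```

```bash
python3 - <<'E'
from h import *
for n in('top','scene'):
    c=read_camera(n); P=cloud(c); z=P[...,2]; v=c['depth']>0
    for nm,x,y in(('red',592,-300),('black',520,311),('loupe',767,181),('watch',487,471)):
        m=v&(abs(P[...,0]-x)<45)&(abs(P[...,1]-y)<40)&(z>(20 if nm!='watch' else 9))&(z<45)
        if m.sum()>5:
            r=cv2.minAreaRect(P[m][:,:2].astype(np.float32)); print(n,nm,m.sum(),np.round(r[0]),np.round(r[1]),round(r[2]),np.percentile(z[m],[10,50,90]).round(1))
        else: print(n,nm,'few',m.sum())
plan()
E
```

```text
top red 39 [ 586. -274.] [76. 30.] 1 [21.4 24.7 28.3]
top black 202 [520. 310.] [53. 40.] 1 [23.  28.3 32.7]
top loupe 32 [770. 179.] [24. 27.] 87 [21.3 27.4 31.9]
top watch 304 [487. 471.] [89. 79.] 0 [10.  13.9 20.5]
scene red 289 [ 594. -301.] [58. 39.] 3 [23.7 28.7 32.3]
scene black 163 [516. 309.] [40. 56.] 88 [22.7 28.8 32.7]
scene loupe few 0
scene watch 6 [507. 434.] [29. 10.] 21 [ 9.1  9.8 10.3]
t 38.15 at [ 518.7 -299.7  213.7] [ 3.14  -0.288  3.136] open 66.4 grip 0.0
ends [ 518.7 -299.7  213.7]
```

Both rests stand level and upright in their trays, with pad tops at about 28–30 mm (5 mm tray floor plus 25.5 mm). The loupe and watch have not moved, and the robot is clear.

```bash
python3 -c "
from cell import *
print(job_done())"
```

```text
the job is handed in; nothing more can be done
None
```

The job is handed in: the rest nearer the ramp stayed on the mark and stands in the black tray, the other slid to the stop and stands in the red tray, and the watch and loupe were not disturbed (about 38 s used).

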